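Hook and snap the lid back on a storage tub

ROBOT

A 6-joint arm with a two-finger parallel gripper is mounted at the origin on the work surface; the furniture and walls round the work are solid. World frame = base frame: x ahead of the robot, y to its left, z up, the work surface at z = 0. Lengths are in m, angles in rad, forces in N, time in s.
With the tool pointing down it reaches from about 0.425 to 0.95 m from the base axis. Payload 14.7 kg.
Tool frame: the origin (TCP) lies midway between the tips of the shut fingers; the grasp point (between the pads) lies 19 mm behind it; z points along the fingers, y is the line along which they close (so a half turn about z gives the same grasp; the last joint's range is limited). The gripper opens to 85 mm and grips with 20 to 120 N. Pads are 22 mm wide; open, the fingers measure 114 mm over their backs; the gripper's body (76 mm by 85 mm) begins 54 mm behind the grasp point. The pads swing forward as they close: fully open they stand 13 mm farther back than shut.
Start: joints at [1.16, 0.48, 1.596, -0, 1.065, -0.047], TCP at [0.231, 0.607, 0.231] pointing down, gripper open.
Joint ranges: [-2.75, 2.75], [-0.82, 2.05], [0.23, 2.67], [-1.56, 4.7], [0.09, 2.69], [-2.92, 2.92]. Speed limits (rad/s): [1.89, 1.89, 2.39, 3.01, 3.01, 3.01].

INTERFACE

Orientations are given as a unit quaternion [w, x, y, z].
In Python, from bench import readout, cams, job gives the robot as it stands. The module is installed in compiled form; this text tells all that it offers.
- The arm moves only by the tool play_rows, never from a script. Its argument "motion" is a list of rows, each an object of numbers: "dx", "dy", "dz": the shift along the tool's x, y, z in cm; "rx", "ry", "rz": the turn, a rotation vector about the tool's x, y, z in degrees; "claw": the finger opening in cm, from 0 to 8.54. In form: [{"dx": .., "dy": .., "dz": .., "rx": .., "ry": .., "rz": .., "claw": ..}, ...]. A call has 1 to 5 rows; each row is the pose to reach, as a shift and turn from the pose commanded when the call began, along the tool's axes at that moment; what a row does not reach only later rows make up. A row lasts 1/8 s, in which the tool goes at most 62.5 mm and 10.7 degrees, less where a joint would pass 70% of its speed; a pose out of reach is approached as far as the arm can. A call with a gripper value outside its range is refused whole. The fingers move at their own pace and stop on an object; "squeeze" is the grip in N (left out, the last holds). Time passes only in rows, so rows that repeat a pose let the fingers close. It gives the time, the measured TCP pose, the force, the opening and the grip force at its end, in the units of the state.
- readout.state(): the state, without advancing time (a new reading comes with each control period).
- cams.get_image(name): name is "side" or "top"; returns a dict with "pixels" (400x640x3 uint8, blue, green, red), "z_map" (400x640 float32, m along the optical axis (not along the pixel's ray), 0 where there is no reading), "fov_y" (degrees; the focal length in pixels is half the picture's height over the tangent of half this angle, whatever the lens; pixels are square), "cx", "cy" (the principal point, pixels), "k1" (the pictures are not rectified: a ray, as slopes to the right and down, at radius r is drawn at 1 + k1 r^2 times it, then the intrinsics apply), "camera_from_world" (4x4, takes a point from world to camera coordinates). Camera axes: x right, y down, z forward; pixel columns grow to the right and rows downward; lengths in m; the calibration is good to about 2 mm. A picture is of the moment at which its call begins.
- job.close_job(): hands the job in; it is judged then, once.
The state is a dict: "clock": time; "joint_pos": joint angles; "qvel": joint speeds; "tau": joint torques, N m; "position": TCP position; "ee_rot": TCP orientation; "contact_force": force on the tool from outside, world axes, zero at the start; "moment": the same for the moment, N m; "finger_gap": finger opening in m; "finger_force": force on a finger pad.
Only numpy, scipy, OpenCV 4.12 (cv2) and the standard library are available. Lean on these libraries where they do the work, as an engineer would, in place of code of your own. Each camera call takes 0.05 s, during which the arm holds its last target. There are 200 camera calls.

TASK

The lid of the open grey folding tub is leaning against the teal trays, and the tub's tall end wall has sagged inwards. Push that end wall upright against its stops, then put the lid on: with the lid tilted, hook its two tongues fully into the wall's two windows from the inside, swing it down flat, and press its other end until the sprung latch snaps back over the lid's edge. Leave the closed tub where it stands, without shoving it about, and do not knock over the bottle, vial, glue stick or torch standing round it.

Things in the scene. Friction and masses are not known exactly. Their poses are not given: they have to be found in the camera images.
- tub: open grey plastic folding tub with office things in it, loose, about 1.1 kg, 156 x 116 mm, fixed walls 60 mm high. Origin: centre of the underside, z up; x runs roughly to the robot's left. Its -x end is a folding wall with two windows; its +x end carries a sprung latch. The things in it rise to z = 45 mm at most, below 25 mm on its -y side
- latch (a joint): sprung latch flap, 40 mm wide, outside the tub's +x wall, hinged at z = 18 mm; 0 = upright (where its spring holds it), grows as the nose is pushed outwards, rad, at most 0.25. A lid edge let down rests on the ramp above the nose, the lid then tilted about 6 degrees; pressed down there with about 8 to 12 N it springs past the nose, and the latch snaps back
- lid: grey plastic lid, loose, 90 g: plate 151 x 116 x 5 mm. Origin: centre of the plate's underside; z out of its top face; x from tongue end (-75.5 mm) to latch end (+75.5 mm). Below it an 8 mm rim fits loosely inside the tub. It starts leaning at 33 degrees, tongue end low on the desk, latch end on the trays' rim. Seated, it lies level in the tub's frame at x = 1.5 to 3, y = 0, z = 60 mm
- tongue_left (a point): middle of the tip of the tongue at the lid's +y side. The tongues spring from the plate's -x edge at y = +30 and -30 mm, z = 2.5 mm, and are bent up 25 degrees from the plate; 16 mm long, 24 mm wide, 4 mm thick
- tongue_right (a point): the same at the lid's -y side. With the lid tilted 25 degrees, latch end up, the tongues are level and go straight through the windows until the plate's edge meets the wall; a tip that meets solid wall stops 16 mm short; held flat the lid does not go in. Swung down, the tongues turn up behind the wall's top bar
- lid_grip (a point): middle of the lid's grip ridge, 15 mm above the plate's underside. The ridge runs across the lid (along y): 12 mm thick (x), from the plate's top at z = 5 mm to z = 25 mm, 68 mm long on top, its ends sloping at 45 degrees
- lid_press (a point): point on the lid's top face 9.5 mm from its latch end, on the middle line: the place to press
- lens_cleaner: standing bottle, diameter 40 mm, 112 mm high, origin at the centre of its foot
- vial_2: standing vial with a dark cap, diameter 42 mm, 54 mm high, origin at the centre of its foot
- glue_stick: standing glue stick, diameter 25 mm, 86 mm high, origin at the centre of its foot
- uv_torch: standing black torch, diameter 32 mm, 116 mm high, origin at the centre of its foot
- window_left (a point): where the middle of the +y window is once the end wall stands upright, on the wall's inner face (x = -74 mm, outer face -76.5 mm in the tub's frame). Both windows are 26.4 mm wide (y) and 6.4 mm high, from z = 60 to 66.4 mm: about 1 mm of play round a tongue. Above them a 10 mm top bar
- window_right (a point): the same for the -y window. The end wall, 107 mm wide, is hinged at its foot (z = 8 mm) and starts folded inwards by 16 to 29 degrees, how far is not reported; its hinge is stiff (about 2 N at the top) and stays where left. Pushed outwards from inside, between the windows, it comes upright against firm stops
- latch_nose (a point): inner edge of the latch's nose, at x = 74 mm, z = 66 mm in the tub's frame: 4 mm over the edge of a seated lid. Above it a steep ramp rises to z = 80 mm

How it is judged:
By the outcome, as a careful person would: the job done as asked, in the order asked, and still so for the second after the job is handed in, with the robot touching nothing.
It also fails if it takes over 61 s, if anything falls off the work surface, if the arm or the gripper's body presses on something with over 40 N, if the wrist force passes 120 N, or if a joint passes its speed limit or range.

## Working session

There is one attempt and no reset: what is moved stays moved. The work goes in short steps, Python scripts to look and compute and a tool call to move; the robot and the scene stay as the last step left them, time stands still between calls to the robot, and variables do not carry over. Pictures are saved under pics/ and viewed, at most 13 in all, crops included, and the job is handed in when it is done.

Besides the shell and the picture viewer there is one more tool, called by a JSON object that holds its "method" and its "body", one argument or row to a line. play_rows: Moves the arm, as the interface text tells. Its arguments: {"type":"object","properties":{"motion":{"type":"array"},"squeeze":{"type":"number"}},"required":["motion"]}

```bash
mkdir -p pics
cat > h.py <<'E'
import numpy as np, cv2
from bench import readout, cams, job
def grab(n):
    d=cams.get_image(n); d['f']=200/np.tan(np.radians(d['fov_y'])/2); return d
def rays(d,uv):
    uv=np.atleast_2d(np.array(uv,float)); K=np.array([[d['f'],0,d['cx']],[0,d['f'],d['cy']],[0,0,1]])
    p=np.stack([(uv[:,0]-d['cx'])/d['f'],(uv[:,1]-d['cy'])/d['f']],1); q=p.copy()
    for _ in range(20): q=p/(1+d['k1']*(q**2).sum(1))[:,None]
    return np.c_[q,np.ones(len(q))]
def plane(d,uv,z):
    M=np.linalg.inv(d['camera_from_world']); r=rays(d,uv)@M[:3,:3].T; o=M[:3,3]
    return o+r*((z-o[2])/r[:,2])[:,None]
def cloud(d):
    v,u=np.mgrid[0:400,0:640]; uv=np.c_[u.ravel(),v.ravel()]; r=rays(d,uv)*d['z_map'].reshape(-1,1)
    M=np.linalg.inv(d['camera_from_world']); P=r@M[:3,:3].T+M[:3,3]; P[d['z_map'].ravel()==0]=np.nan
    return P.reshape(400,640,3)
def proj(d,P):
    P=np.atleast_2d(P); c=P@d['camera_from_world'][:3,:3].T+d['camera_from_world'][:3,3]; q=c[:,:2]/c[:,2:]
    q=q*(1+d['k1']*(q**2).sum(1))[:,None]; return q*d['f']+[d['cx'],d['cy']]
E
python3 - <<'E'
from h import *
s=readout.state(); print(s)
for n in('side','top'):
    d=grab(n); cv2.imwrite(f'pics/{n}0.png',d['pixels']); print(n,d['fov_y'],d['k1'],np.linalg.inv(d['camera_from_world']).round(3).tolist(),(d['z_map']>0).mean())
    np.savez(f'{n}0.npz',**d)
E
```

```text
{'clock': 0.0, 'joint_pos': array([ 1.16041761e+00,  4.80865406e-01,  1.59684954e+00, -2.07741484e-05,
        1.06507980e+00, -4.65810197e-02]), 'qvel': array([-0.00019122, -0.00095188,  0.00082343, -0.00081923, -0.00169065,
       -0.00050213]), 'tau': array([-3.52203664e-03, -9.50644040e+01, -4.30190849e+01, -1.08646825e-04,
        1.18973153e-02, -1.92874331e-04]), 'position': array([0.23110443, 0.60710616, 0.23065967]), 'ee_rot': array([-1.27287249e-04,  1.80892432e-01,  9.83502703e-01, -5.87482685e-04]), 'contact_force': array([ 0.1577996 , -0.73216118, -0.16940561]), 'moment': array([ 0.01401288,  0.07242171, -0.02322536]), 'finger_force': 0.0, 'finger_gap': 0.08543041773442474}
side 57.539034543450775 0.029548605866379203 [[0.991, -0.077, 0.105, 0.45], [-0.13, -0.615, 0.777, -0.78], [0.005, -0.784, -0.62, 0.61], [0.0, 0.0, 0.0, 1.0]] 0.99094140625
top 51.6614644349386 0.01161697252554399 [[0.003, -0.999, 0.032, 0.504], [-1.0, -0.002, 0.021, -0.124], [-0.021, -0.032, -0.999, 1.096], [0.0, 0.0, 0.0, 1.0]] 0.9958203125
```

View pics/side0.png

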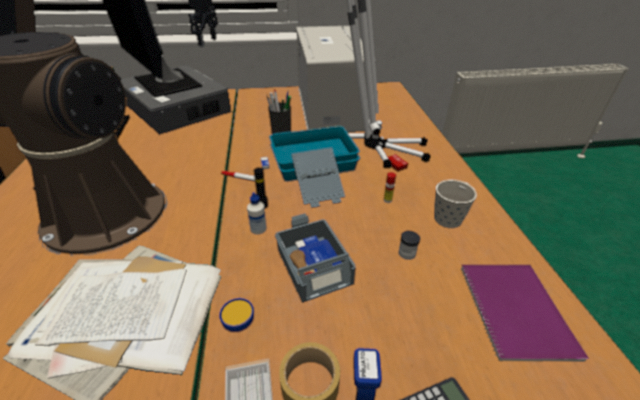

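View pics/top0.png

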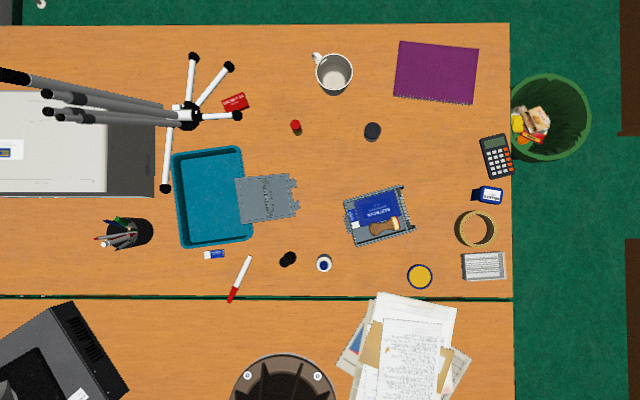

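Side view: lid at about (320,175), leaning on the teal tray, with its tongues toward the tub. The tub is at about (315,257), with the latch end far (300,220) and the folding wall near (330,280). In the top view the tub is at (380,215), the lid at (268,198), the bottle at (324,263), the torch at (288,258), the glue stick at (295,126) and the vial at (372,130).

Run:
```python
from h import *
D={n:dict(np.load(f'{n}0.npz')) for n in('side','top')}
for d in D.values():
    for k in('fov_y','cx','cy','k1','f'): d[k]=float(d[k])
a=cv2.resize(D['side']['pixels'][140:310,220:430],None,fx=3.0,fy=3.0,interpolation=cv2.INTER_CUBIC)[:510,:]
b=cv2.resize(D['top']['pixels'][165:255,225:425],None,fx=4,fy=4,interpolation=cv2.INTER_CUBIC)
cv2.imwrite('pics/c1.png',a); cv2.imwrite('pics/c2.png',b)
for n,d in D.items():
    P=cloud(d); np.save(n+'P.npy',P)
P=np.load('topP.npy'); S=np.load('sideP.npy')
def g(P,m,nm):
    q=P[m]; print(nm,len(q),np.nanmin(q,0).round(3),np.nanmax(q,0).round(3),np.nanmedian(q,0).round(4))
for nm,P in(('top',P),('side',S)):
    desk=(abs(P[...,2])<.01)&(abs(P[...,0]-.6)<.3)&(abs(P[...,1])<.4); print(nm,'desk z',np.nanmedian(P[...,2][desk]))
    # lid plane fit: gray in tilted region
    img=D[nm]['pixels'].astype(int); gray=(img.max(2)-img.min(2)<45)
    uv=proj(D['top'],P.reshape(-1,3)).reshape(400,640,2)
    m=gray&(uv[...,0]>236)&(uv[...,0]<300)&(uv[...,1]>172)&(uv[...,1]<224)&(P[...,2]>.006)
    q=P[m]
    for _ in range(8):
        c=q.mean(0);n=np.linalg.svd(q-c)[2][2];n*=np.sign(n[2]);r=(q-c)@n;q=q[abs(r)<max(.0015,1.5*r.std())]
    print(nm,'lid',len(q),c.round(4),n.round(3),'tilt',np.degrees(np.arccos(n[2])),'az',np.degrees(np.arctan2(n[1],n[0])),r.std())
    off=(P-c)@n; rm=m&(off>.014)&(off<.03); g(P,rm,'ridge'); print('ridge off max',np.nanmax(off[rm]) if rm.any() else None)
    cl=m&(abs(off)<.003); r2=cv2.minAreaRect(P[cl][:,:2].astype(np.float32)); print('lid rect',r2)
    # tub
    m=(uv[...,0]>335)&(uv[...,0]<418)&(uv[...,1]>178)&(uv[...,1]<252)&(P[...,2]>.05)&(P[...,2]<.1)
    t=P[m]; g(P,m,'tub'); print(cv2.minAreaRect(t[:,:2].astype(np.float32)), cv2.minAreaRect(P[m&(P[...,2]<.063)][:,:2].astype(np.float32)))
    for k,(u,v) in dict(bottle=(324,263),torch=(288,258),glue=(295,126),vial=(372,130)).items():
        mm=(np.hypot(uv[...,0]-u,uv[...,1]-v)<14)&(P[...,2]>.03)
        if mm.any(): g(P,mm,k)
```

```text
top desk z -0.0007771152051115893
top lid 1301 [0.5442 0.0417 0.0493] [ 0.078 -0.533  0.842] tilt 32.60300867582717 az -81.64729584993425 0.0008277759524815448
ridge 148 [0.51  0.019 0.055] [0.583 0.04  0.068] [0.5482 0.0294 0.0631]
ridge off max 0.02260666688895701
lid rect ((0.5458160638809204, 0.0372314527630806), (0.11535799503326416, 0.13299448788166046), 8.5661039352417)
tub 649 [ 0.423 -0.339  0.05 ] [ 0.579 -0.158  0.084] [ 0.4911 -0.2473  0.0591]
((0.4996424615383148, -0.24297654628753662), (0.12293365597724915, 0.1687776744365692), 16.00760841369629) ((0.5012133121490479, -0.2484583854675293), (0.12293171137571335, 0.1573786437511444), 16.010723114013672)
bottle 223 [ 0.363 -0.127  0.031] [ 0.401 -0.089  0.113] [ 0.3848 -0.1095  0.0758]
torch 148 [ 0.379 -0.034  0.03 ] [ 0.403 -0.003  0.12 ] [ 0.3932 -0.0198  0.1112]
glue 117 [ 0.713 -0.05   0.031] [ 0.736 -0.027  0.089] [ 0.7201 -0.0389  0.0828]
vial 232 [ 0.696 -0.25   0.033] [ 0.738 -0.212  0.057] [ 0.7158 -0.2304  0.052 ]
side desk z -0.0003246702456488615
side lid 1179 [0.5482 0.0377 0.0463] [ 0.075 -0.533  0.843] tilt
[... 206 characters left out ...]
08251193165779), (0.11599627882242203, 0.1323900669813156), 8.88978099822998)
tub 1411 [ 0.426 -0.341  0.05 ] [ 0.583 -0.157  0.083] [ 0.496  -0.2862  0.0589]
((0.5030063390731812, -0.24272899329662323), (0.12275681644678116, 0.17140573263168335), 16.04347038269043) ((0.5042072534561157, -0.24690505862236023), (0.12275681644678116, 0.1627151072025299), 16.04347038269043)
bottle 440 [ 0.365 -0.131  0.03 ] [ 0.404 -0.098  0.113] [ 0.3853 -0.1206  0.0683]
torch 311 [ 0.382 -0.033  0.03 ] [ 0.407 -0.002  0.116] [ 0.3954 -0.0262  0.0806]
glue 204 [ 0.716 -0.052  0.03 ] [ 0.74  -0.027  0.087] [ 0.7258 -0.0459  0.0646]
vial 324 [ 0.699 -0.253  0.03 ] [ 0.741 -0.212  0.055] [ 0.7167 -0.2404  0.0516]
```

View pics/c1.png

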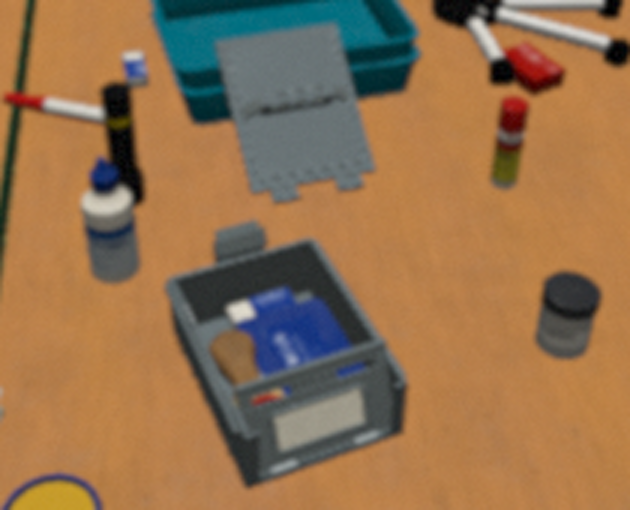

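View pics/c2.png

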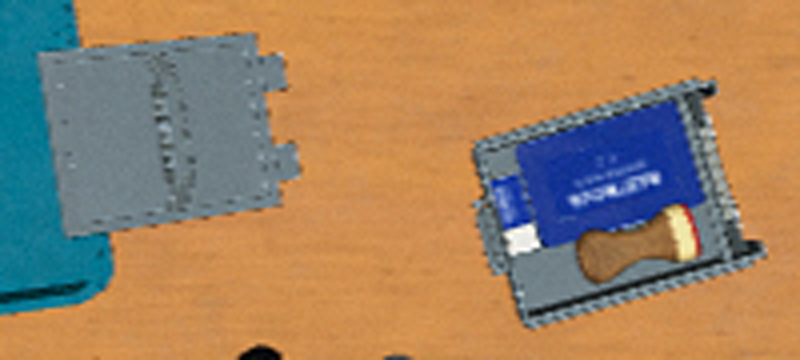

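The crops confirm it. The lid's grip ridge is mid-plate, with its two tongues facing the tub. The folding wall sags inward between two end posts (crop 2: about (705,90) to (745,250)), and the latch is at (487,230).

```bash
cat > tub.py <<'E'
from h import *
def line(p):  # robust fit of second coord vs first
    k=np.ones(len(p),bool)
    for _ in range(6):
        c=np.polyfit(p[k,0],p[k,1],1); r=p[:,1]-np.polyval(c,p[:,0]); k=abs(r)<max(.001,2*np.std(r[k]))
    return c,k.sum()
def meas(P,c0,yaw,verbose=1):
    c,s=np.cos(yaw),np.sin(yaw); L=(P[...,:2]-c0)@np.array([[c,-s],[s,c]]); z=P[...,2]
    top=(abs(z-.0595)<.0035)
    A=line(L[top&(abs(L[...,0])<.06)&(abs(L[...,1]-.056)<.01)]); B=line(L[top&(abs(L[...,0])<.06)&(abs(L[...,1]+.056)<.01)])
    C=line(L[top&(abs(L[...,1])<.045)&(abs(L[...,0]-.076)<.009)][:,::-1])
    N=L[(z>.066)&(L[...,0]>.06)&(L[...,0]<.1)&(abs(L[...,1])<.04)]
    W=(L[...,0]<-.02)&(L[...,0]>-.1)&(abs(L[...,1])<.045)&(z>.055)&(z<.09)
    return A,B,C,(N.mean(0),len(N)),(L[W].mean(0),np.percentile(L[W][:,0],[5,50,95]),z[W].max())
E
python3 - <<'E'
from tub import *
np.set_printoptions(precision=4,suppress=True)
for n in('top','side'):
    P=np.load(n+'P.npy'); print(n)
    for x in meas(P,np.array([.5025,-.2475]),np.radians(106)): print(x)
    # ridge in lid frame
    nn=np.array([.0765,-.533,.8426]); ex=np.array([-.145,.989,0]);ex-=nn*(ex@nn);ex/=np.linalg.norm(ex);ey=np.cross(nn,ex)
    c0=np.array([.547,.037,.047]); Q=(P-c0)@np.stack([ex,ey,nn],1)
    m=(abs(Q[...,0])<.012)&(abs(Q[...,1])<.045)&(Q[...,2]>.014)&(Q[...,2]<.035); q=Q[m]
    print('ridge',len(q),q.mean(0),np.percentile(q,[3,97],axis=0),line(q[:,[1,0]]))
    m=(abs(Q[...,2])<.006)&(abs(Q[...,0])<.1)&(abs(Q[...,1])<.07); q=Q[m]
    sel=(abs(q[:,1])<.05)&(abs(q[:,0])<.06)&(abs(q[:,0])>.015);print('plate z',np.median(q[sel,2]),'x ext',np.percentile(q[abs(q[:,1])<.01,0],[1,99]),'y ext',np.percentile(q[abs(q[:,0])<.05,1],[.5,99.5]))
    t=q[q[:,0]<-.079]; print('tongues', [ (t[s][:,1].mean(),len(t[s]),t[s].min(0)) for s in (t[:,1]>0,t[:,1]<0) if s.any()])
E
```

```text
top
(array([-0.0033,  0.0578]), np.int64(89))
(array([ 0.0007, -0.0546]), np.int64(76))
(array([-0.0016,  0.0762]), np.int64(30))
(array([0.0817, 0.0018]), 94)
(array([-0.0532, -0.0014]), array([-0.0581, -0.0527, -0.0503]), np.float64(0.07880530512425676))
ridge 141 [0.0023 0.0005 0.0176] [[-0.0045 -0.0332  0.0143]
 [ 0.0082  0.0358  0.0209]] (array([-0.009 ,  0.0025]), np.int64(137))
plate z -0.0006216837024848013 x ext [-0.0959  0.0759] y ext [-0.0561  0.0588]
tongues [(np.float64(0.035220424466312836), 187, array([-0.0997,  0.0008, -0.0056])), (np.float64(-0.03477790711104388), 194, array([-0.0994, -0.0699, -0.006 ]))]
side
(array([0.0046, 0.0542]), np.int64(101))
(array([ 0.0022, -0.0574]), np.int64(79))
(array([-0.0045,  0.0747]), np.int64(82))
(array([ 0.0788, -0.0015]), 160)
(array([-0.0556,  0.0013]), array([-0.0592, -0.0553, -0.0523]), np.float64(0.07604371559277556))
ridge 126 [ 0.0007 -0.0011  0.018 ] [[-0.0055 -0.0355  0.0149]
 [ 0.0074  0.0339  0.0212]] (array([0.0003, 0.0007]), np.int64(124))
plate z -0.0005316499797232496 x ext [-0.0959  0.0748] y ext [-0.0598  0.0551]
tongues [(np.float64(0.0355413221022668), 138, array([-0.0991,  0.0007, -0.0059])), (np.float64(-0.0343461742542179), 139, array([-0.0993, -0.0695, -0.0059]))]
```

```bash
cat > mv.py <<'E'
from h import *
from scipy.spatial.transform import Rotation as R
np.set_printoptions(precision=2,suppress=True)
TC=np.array([.5028,-.2485,0]); TY=np.radians(106)
RT=R.from_euler('z',TY)
def tub(x,y,z): return TC+RT.apply([x,y,z])
def ori(yaw,tilt):  # tool for part frame with x-axis yaw (deg), latch end up by tilt: tool z=-part z, tool y=-part x, tool x=-part y
    Rp=R.from_euler('z',yaw,degrees=True)*R.from_euler('y',-tilt,degrees=True)
    return Rp*R.from_matrix(np.array([[0,-1,0],[-1,0,0],[0,0,-1]]).T)
def cur(s=None):
    s=s or readout.state(); w,x,y,z=s['ee_rot']; return np.array(s['position']),R.from_quat([x,y,z,w])
def go(p,q,frm=None):
    p0,q0=frm or cur(); print('d cm',q0.inv().apply(p-p0)*100,'r deg',np.degrees((q0.inv()*q).as_rotvec()))
E
python3 - <<'E'
from mv import *
Q=ori(106,0); print(Q.as_matrix())
f=cur()
for p in([.42,.33,.30],[.5,.05,.30]): go(np.array(p),Q)
go(tub(-.02,0,.16),Q)
E
```

```text
[[ 0.96  0.28  0.  ]
 [ 0.28 -0.96  0.  ]
 [ 0.    0.   -1.  ]]
d cm [-27.51 -19.18  -6.91] r deg [ -0.03   0.08 143.16]
d cm [-44.95 -42.5   -6.88] r deg [ -0.03   0.08 143.16]
d cm [-57.04 -71.88   7.15] r deg [ -0.03   0.08 143.16]
```

{"method": "play_rows", "body": {
  "motion": [
    {"dx": -5.5, "dy": -3.8, "dz": -3, "rz": 10, "claw": 0},
    {"dx": -11, "dy": -7.6, "dz": -6, "rz": 20, "claw": 0},
    {"dx": -16.5, "dy": -11.4, "dz": -6.9, "rz": 30, "claw": 0},
    {"dx": -22, "dy": -15.2, "dz": -6.9, "rz": 40, "claw": 0},
    {"dx": -27.5, "dy": -19.2, "dz": -6.9, "rz": 50, "claw": 0}
  ]
}}

```text
validation failed for argument at $.mo...
```

Run:
```python
from mv import *
Q=ori(106,0); print(cur()[0], readout.state()['joint_pos'],readout.state()['clock'])
go(np.array([.5,.05,.30]),Q)
go(tub(-.02,0,.16),Q)
```

```text
[0.23 0.61 0.23] [ 1.16  0.48  1.6   0.    1.07 -0.05] 0.1
d cm [-44.95 -42.5   -6.88] r deg [ -0.03   0.08 143.16]
d cm [-57.04 -71.88   7.15] r deg [ -0.03   0.08 143.16]
```

{"method": "play_rows", "body": {
  "motion": [
    {"dx": -5.5, "dy": -3.8, "dz": -3.0, "rx": 0, "ry": 0, "rz": 10, "claw": 0},
    {"dx": -11, "dy": -7.6, "dz": -6, "rx": 0, "ry": 0, "rz": 20, "claw": 0},
    {"dx": -16.5, "dy": -11.4, "dz": -6.9, "rx": 0, "ry": 0, "rz": 30, "claw": 0},
    {"dx": -22, "dy": -15.2, "dz": -6.9, "rx": 0, "ry": 0, "rz": 40, "claw": 0},
    {"dx": -27.5, "dy": -19.2, "dz": -6.9, "rx": 0, "ry": 0, "rz": 50, "claw": 0}
  ]
}}

```text
clock: 0.72
position: [0.4013, 0.3579, 0.2999]
ee_rot: [0.0, 0.582, 0.813, 0.0]
contact_force: [1.6, -0.0, 0.3]
finger_gap: -0.0002
finger_force: 0.0
```

Run:
```python
from mv import *
Q=ori(106,0); print(cur()[0], readout.state()['joint_pos'],readout.state()['clock'])
go(np.array([.5,.05,.30]),Q)
go(tub(-.02,0,.16),Q)
```

```text
[0.4  0.36 0.3 ] [ 0.67  0.26  1.77 -0.    1.12  0.34] 0.725
d cm [-32.33  -0.6   -0.01] r deg [ 0.02 -0.03 92.84]
d cm [-62.67 -10.09  13.98] r deg [ 0.02 -0.03 92.84]
```

{"method": "play_rows", "body": {
  "motion": [
    {"dx": -6, "dy": -0.5, "dz": 0, "rx": 0, "ry": 0, "rz": 10, "claw": 0},
    {"dx": -12, "dy": -1, "dz": 0, "rx": 0, "ry": 0, "rz": 20, "claw": 0},
    {"dx": -18, "dy": -1, "dz": 0, "rx": 0, "ry": 0, "rz": 30, "claw": 0},
    {"dx": -24, "dy": -1, "dz": 0, "rx": 0, "ry": 0, "rz": 40, "claw": 0},
    {"dx": -30, "dy": -1, "dz": 0, "rx": 0, "ry": 0, "rz": 50, "claw": 0}
  ]
}}

```text
clock: 1.35
position: [0.4897, 0.071, 0.2997]
ee_rot: [-0.0, 0.871, 0.491, 0.0]
contact_force: [1.7, -0.6, 0.9]
finger_gap: -0.0
finger_force: 0.0
```

{"method": "play_rows", "body": {
  "motion": [
    {"dx": 0, "dy": 0, "dz": 0, "rx": 0, "ry": 0, "rz": 10, "claw": 0},
    {"dx": 0, "dy": 0, "dz": 0, "rx": 0, "ry": 0, "rz": 20, "claw": 0},
    {"dx": 0, "dy": 0, "dz": 0, "rx": 0, "ry": 0, "rz": 30, "claw": 0},
    {"dx": 0, "dy": 0, "dz": 0, "rx": 0, "ry": 0, "rz": 40, "claw": 0},
    {"dx": 0, "dy": 0, "dz": 0, "rx": 0, "ry": 0, "rz": 43, "claw": 0}
  ]
}}

```text
clock: 1.98
position: [0.4893, 0.0728, 0.2995]
ee_rot: [-0.0, 0.99, 0.139, -0.0]
contact_force: [0.1, -0.0, 0.0]
finger_gap: 0.0002
finger_force: 0.0
```

Run:
```python
from mv import *
Q=ori(106,0); print(cur()[0], readout.state()['joint_pos'],readout.state()['clock'])
go(tub(-.02,0,.16),Q)
```

```text
[0.49 0.07 0.3 ] [ 0.09  0.19  1.86 -0.    1.1   1.38] 1.975
d cm [-7.51 33.27 13.95] r deg [-0.01  0.03 -0.07]
```

{"method": "play_rows", "body": {
  "motion": [
    {"dx": -1.5, "dy": 6, "dz": 0, "rx": 0, "ry": 0, "rz": 0, "claw": 0},
    {"dx": -3, "dy": 12, "dz": 0, "rx": 0, "ry": 0, "rz": 0, "claw": 0},
    {"dx": -4.5, "dy": 18, "dz": 2, "rx": 0, "ry": 0, "rz": 0, "claw": 0},
    {"dx": -6, "dy": 24, "dz": 5, "rx": 0, "ry": 0, "rz": 0, "claw": 0},
    {"dx": -7, "dy": 29, "dz": 9, "rx": 0, "ry": 0, "rz": 0, "claw": 0}
  ]
}}

```text
clock: 2.6
position: [0.5024, -0.2188, 0.2158]
ee_rot: [0.0, 0.99, 0.14, 0.001]
contact_force: [0.9, -0.1, -0.5]
finger_gap: 0.0001
finger_force: 0.0
```

{"method": "play_rows", "body": {
  "motion": [
    {"dx": -0.5, "dy": 4.2, "dz": 5, "rx": 0, "ry": 0, "rz": 0, "claw": 0},
    {"dx": -0.5, "dy": 4.2, "dz": 5, "rx": 0, "ry": 0, "rz": 0, "claw": 0},
    {"dx": -0.5, "dy": 4.2, "dz": 5, "rx": 0, "ry": 0, "rz": 0, "claw": 0}
  ]
}}

```text
clock: 2.98
position: [0.5089, -0.2579, 0.1661]
ee_rot: [-0.0, 0.99, 0.14, -0.0]
contact_force: [1.0, 0.5, 0.4]
finger_gap: -0.0001
finger_force: 0.0
```

Run:
```python
from mv import *
Q=ori(106,0); print(cur()[0]*1000)
go(tub(-.02,0,.059),Q)
s=grab('side'); t=grab('top'); tip=cur()[0]; print(proj(s,tip),proj(t,tip))
u,v=proj(s,tip)[0].astype(int)
a=cv2.resize(s['pixels'][v-60:v+70,u-80:u+80],None,fx=3.2,fy=3.2,interpolation=cv2.INTER_CUBIC); print(u,v)
cv2.imwrite('pics/n1.png',a)
# tips in both clouds: robot points close to tip height
for d in(s,t):
    P=cloud(d); 
    m=(np.linalg.norm(P-tip-[0,0,.02],axis=-1)<.045)&(P[...,2]>tip[2]-.02); q=(P[m]-tip)@Q.as_matrix(); print(m.sum(),np.percentile(q,[2,50,98],axis=0)*1000)
```

```text
[ 508.86 -257.94  166.06]
d cm [-0.32  0.93 10.71] r deg [-0.05  0.04  0.12]
[[316.24 211.58]] [[389.68 211.37]]
316 211
270 [[-13.9  -22.72 -58.  ]
 [ -8.84  11.17 -27.39]
 [  5.7   32.55  -0.44]]Traceback (most recent call last):
  File "<stdin>", line 11, in <module>
    return _quantile_unchecked(
        a, q, axis, out, overwrite_input, method, keepdims, weights)
    return _ureduce(a,
                    func=_quantile_ureduce_func,
    ...<5 lines>...
                    overwrite_input=overwrite_input,
                    method=method)
    r = func(a, **kwargs)
    result = _quantile(arr,
                       quantiles=q,
    ...<2 lines>...
                       out=out,
                       weights=wgt)
    slices_having_nans = np.isnan(arr[-1, ...])
                                  ~~~^^^^^^^^^
IndexError: index -1 is out of bounds for axis 0 with size 0
```

View pics/n1.png

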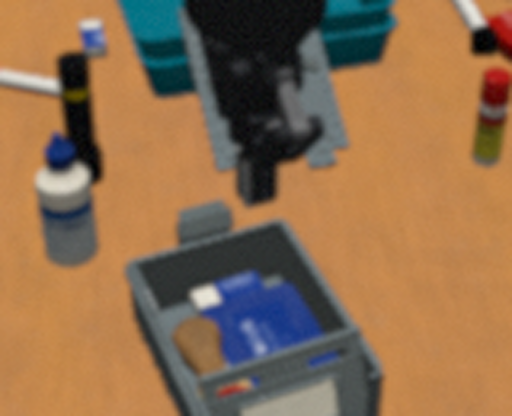

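The closed fingertips show at crop (256,192), where the state puts them, so the calibration agrees to about 1 mm. The gripper is over the tub's middle, clear of everything.

{"method": "play_rows", "body": {
  "motion": [
    {"dx": -0.3, "dy": 0.6, "dz": 4, "rx": 0, "ry": 0, "rz": 0, "claw": 0},
    {"dx": -0.3, "dy": 0.6, "dz": 8, "rx": 0, "ry": 0, "rz": 0, "claw": 0},
    {"dx": -0.3, "dy": 0.6, "dz": 10.5, "rx": 0, "ry": 0, "rz": 0, "claw": 0},
    {"dx": -0.3, "dy": 0.6, "dz": 10.5, "rx": 0, "ry": 0, "rz": 0, "claw": 0},
    {"dx": -0.3, "dy": 0.6, "dz": 10.5, "rx": 0, "ry": 0, "rz": 0, "claw": 0}
  ]
}}

```text
clock: 3.7
position: [0.5089, -0.2648, 0.0629]
ee_rot: [0.001, 0.99, 0.141, 0.001]
contact_force: [-0.4, -0.3, 0.1]
finger_gap: 0.0001
finger_force: 0.0
```

{"method": "play_rows", "body": {
  "motion": [
    {"dx": 0, "dy": 0.5, "dz": 0, "rx": 0, "ry": 0, "rz": 0, "claw": 0},
    {"dx": 0, "dy": 1.0, "dz": 0, "rx": 0, "ry": 0, "rz": 0, "claw": 0},
    {"dx": 0, "dy": 1.5, "dz": 0, "rx": 0, "ry": 0, "rz": 0, "claw": 0},
    {"dx": 0, "dy": 2.0, "dz": 0, "rx": 0, "ry": 0, "rz": 0, "claw": 0},
    {"dx": 0, "dy": 2.0, "dz": 0, "rx": 0, "ry": 0, "rz": 0, "claw": 0}
  ]
}}

```text
clock: 4.32
position: [0.5135, -0.2844, 0.0612]
ee_rot: [-0.0, 0.99, 0.14, -0.0]
contact_force: [0.1, 0.9, 1.5]
finger_gap: -0.0001
finger_force: 0.5
```

```bash
cat >> mv.py <<'E'
def rep():
    s=readout.state(); p,q=cur(s); print('tub',RT.inv().apply(p-TC)*1000,'F tubframe',RT.inv().apply(s['contact_force']),'gap',s['finger_gap']*1000,'grip',s['finger_force'],'t',s['clock'])
    return p,q
E
python3 -c "
from mv import *
rep(); go(tub(-.062,0,.059),ori(106,0))"
```

```text
tub [-37.48  -0.41  61.22] F tubframe [ 0.81 -0.35  1.47] gap -0.08740788585521427 grip 0.5004305206239223 t 4.325
d cm [-0.05  2.45  0.22] r deg [-0.01  0.    0.13]
```

{"method": "play_rows", "body": {
  "motion": [
    {"dx": 0, "dy": 0.4, "dz": 0, "rx": 0, "ry": 0, "rz": 0, "claw": 0},
    {"dx": 0, "dy": 0.8, "dz": 0, "rx": 0, "ry": 0, "rz": 0, "claw": 0},
    {"dx": 0, "dy": 1.2, "dz": 0, "rx": 0, "ry": 0, "rz": 0, "claw": 0},
    {"dx": 0, "dy": 1.5, "dz": 0, "rx": 0, "ry": 0, "rz": 0, "claw": 0},
    {"dx": 0, "dy": 1.5, "dz": 0, "rx": 0, "ry": 0, "rz": 0, "claw": 0}
  ]
}}

```text
clock: 4.95
position: [0.5178, -0.2988, 0.0611]
ee_rot: [0.0, 0.99, 0.14, 0.0]
contact_force: [0.4, -0.1, 0.8]
finger_gap: -0.0002
finger_force: 0.0
```

{"method": "play_rows", "body": {
  "motion": [
    {"dx": 0, "dy": 0.3, "dz": 0, "rx": 0, "ry": 0, "rz": 0, "claw": 0},
    {"dx": 0, "dy": 0.3, "dz": 0, "rx": 0, "ry": 0, "rz": 0, "claw": 0}
  ]
}}

```text
clock: 5.2
position: [0.5186, -0.3015, 0.0612]
ee_rot: [0.0, 0.99, 0.141, 0.0]
contact_force: [0.3, 0.9, 0.6]
finger_gap: 0.0001
finger_force: 0.0
```

{"method": "play_rows", "body": {
  "motion": [
    {"dx": 0, "dy": 0.2, "dz": 0, "rx": 0, "ry": 0, "rz": 0, "claw": 0},
    {"dx": 0, "dy": 0.2, "dz": 0, "rx": 0, "ry": 0, "rz": 0, "claw": 0}
  ]
}}

```text
clock: 5.45
position: [0.5191, -0.3034, 0.0612]
ee_rot: [0.0, 0.99, 0.141, 0.0]
contact_force: [-0.8, 0.7, -0.2]
finger_gap: -0.0002
finger_force: 0.2
```

Run:
```python
from mv import *; import tub as T
rep()
for n in('side','top'):
    P=cloud(grab(n)); print(n,*T.meas(P,TC[:2],TY),sep='\n')
```

```text
tub [-57.23  -0.54  61.18] F tubframe [ 0.9   0.54 -0.18] gap -0.19046338309761499 grip 0.17622549086809158 t 5.45
side
(array([0.  , 0.05]), np.int64(99))
(array([ 0.01, -0.06]), np.int64(38))
(array([-0.02,  0.08]), np.int64(58))
(array([0.08, 0.  ]), 118)
(array([-0.07,  0.  ]), array([-0.08, -0.07, -0.06]), np.float64(0.08987780514542032))tub.py:14: RuntimeWarning: Mean of empty slice.
  return A,B,C,(N.mean(0),len(N)),(L[W].mean(0),np.percentile(L[W][:,0],[5,50,95]),z[W].max())
  ret = um.true_divide(
Traceback (most recent call last):
  File "tub.py", line 14, in meas
    return A,B,C,(N.mean(0),len(N)),(L[W].mean(0),np.percentile(L[W][:,0],[5,50,95]),z[W].max())
                                                  ~~~~~~~~~~~~~^^^^^^^^^^^^^^^^^^^^^
IndexError: index -1 is out of bounds for axis 0 with size 0
```

{"method": "play_rows", "body": {
  "motion": [
    {"dx": 0, "dy": 0.15, "dz": 0, "rx": 0, "ry": 0, "rz": 0, "claw": 0},
    {"dx": 0, "dy": 0.15, "dz": 0, "rx": 0, "ry": 0, "rz": 0, "claw": 0}
  ]
}}

```text
clock: 5.8
position: [0.5195, -0.3047, 0.0612]
ee_rot: [-0.0, 0.99, 0.14, -0.0]
contact_force: [0.5, 1.0, 0.8]
finger_gap: -0.0005
finger_force: 0.5
```

{"method": "play_rows", "body": {
  "motion": [
    {"dx": 0, "dy": 0.1, "dz": 0, "rx": 0, "ry": 0, "rz": 0, "claw": 0},
    {"dx": 0, "dy": 0.1, "dz": 0, "rx": 0, "ry": 0, "rz": 0, "claw": 0}
  ]
}}

```text
clock: 6.05
position: [0.5195, -0.3051, 0.0611]
ee_rot: [-0.0, 0.99, 0.141, -0.0]
contact_force: [-1.2, 5.5, 2.8]
finger_gap: 0.0003
finger_force: 2.9
```

Run:
```python
from mv import *
rep(); np.set_printoptions(precision=4)
s=grab('side'); P=cloud(s)
L=RT.inv().apply((P-TC).reshape(-1,3)).reshape(P.shape)
for z0,z1 in((.02,.03),(.035,.045),(.05,.06),(.066,.076)):
    m=(L[...,0]<-.05)&(L[...,0]>-.11)&(abs(L[...,1])<.04)&(L[...,2]>z0)&(L[...,2]<z1)
    for nm,k in(('mid',abs(L[...,1])<.015),('out',abs(L[...,1])>.02)): 
        q=L[m&k]; print(z0,nm,len(q),np.median(q[:,0]) if len(q) else 0)
pst=(L[...,0]<-.06)&(L[...,0]>-.11)&(abs(abs(L[...,1])-.058)<.008)&(L[...,2]>.03)&(L[...,2]<.09)
q=L[pst]; print('posts',len(q),np.percentile(q[:,0],[5,50,95]),q[:,2].max())
u,v=proj(s,tub(-.075,0,.06))[0].astype(int)
cv2.imwrite('pics/n2.png',cv2.resize(s['pixels'][v-60:v+50,u-70:u+70],None,fx=4,fy=4,interpolation=cv2.INTER_CUBIC))
```

```text
tub [-59.03  -0.46  61.12] F tubframe [ 5.66 -0.38  2.77] gap 0.31113107641082494 grip 2.8793899761512876 t 6.05
0.02 mid 48 -0.07650741672951616
0.02 out 62 -0.07643892433736622
0.035 mid 48 -0.07641953397310217
0.035 out 64 -0.07616420401368298
0.05 mid 59 -0.07582679933208895
0.05 out 80 -0.07551668625104008
0.066 mid 54 -0.07523905054981289
0.066 out 46 -0.07581885904453284
posts 167 [-0.0796 -0.0767 -0.0636] 0.07853767300657655
```

View pics/n2.png

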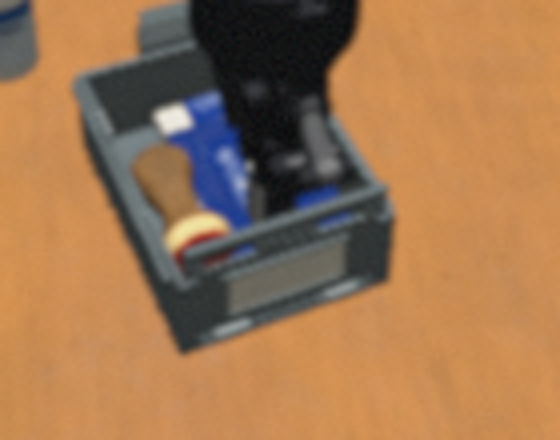

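The wall now stands upright: its outer face reads x ≈ -75 to -76 mm at every height, and the force jumped to 5.7 N against the stops. I'll back off and go to the lid.

{"method": "play_rows", "body": {
  "motion": [
    {"dx": 0, "dy": -1, "dz": 0, "rx": 0, "ry": 0, "rz": 0, "claw": 0},
    {"dx": 0, "dy": -2, "dz": 0, "rx": 0, "ry": 0, "rz": 0, "claw": 0},
    {"dx": 0, "dy": -2.5, "dz": -6, "rx": 0, "ry": 0, "rz": 0, "claw": 0},
    {"dx": 0, "dy": -2.5, "dz": -12, "rx": 0, "ry": 0, "rz": 0, "claw": 0},
    {"dx": 0, "dy": -2.5, "dz": -15, "rx": 0, "ry": 0, "rz": 0, "claw": 0}
  ]
}}

```text
clock: 6.72
position: [0.5135, -0.2816, 0.2144]
ee_rot: [0.001, 0.99, 0.141, 0.001]
contact_force: [1.0, -0.1, -0.3]
finger_gap: -0.0
finger_force: 0.0
```

{"method": "play_rows", "body": {
  "motion": [
    {"dx": 0, "dy": -5, "dz": 0, "rx": 0, "ry": 0, "rz": 0, "claw": 4},
    {"dx": 0, "dy": -11, "dz": 0, "rx": 0, "ry": 0, "rz": 0, "claw": 4},
    {"dx": 0, "dy": -16, "dz": 0, "rx": 0, "ry": 0, "rz": 0, "claw": 4},
    {"dx": 0, "dy": -16, "dz": 0, "rx": 0, "ry": 0, "rz": 0, "claw": 4}
  ]
}}

```text
clock: 7.22
position: [0.4665, -0.1248, 0.2112]
ee_rot: [-0.0, 0.99, 0.142, -0.0]
contact_force: [0.6, -0.0, -0.2]
finger_gap: 0.04
finger_force: 0.0
```

```bash
cat >> mv.py <<'E'
NN=np.array([.0765,-.533,.8426]); LY,LT=98.2,32.6
def lidp(x,y,z):  # from ridge foot on plate top
    Rp=R.from_euler('z',LY,degrees=True)*R.from_euler('y',-LT,degrees=True)
    return np.array([.547,.037,.047])+Rp.apply([.0015+x,y-.0003,z-.0006])
E
python3 - <<'E'
from mv import *
import tub as T
rep(); go(lidp(0,0,.08),ori(LY,LT)); go(lidp(0,0,.001),ori(LY,LT))
np.set_printoptions(precision=4)
for n in('top','side'): print(n,*T.meas(cloud(grab(n)),TC[:2],TY),sep='\n')
E
```

```text
tub [128.92   0.75 211.22] F tubframe [-0.2  -0.59 -0.24] gap 40.0075471704004 grip 0.0 t 7.225
d cm [11.72 -9.14  9.65] r deg [32.5   2.35  7.9 ]
d cm [ 12.33 -13.35  16.31] r deg [32.5   2.35  7.9 ]
top
(array([-0.0386,  0.0568]), np.int64(19))
(array([ 0.0002, -0.0546]), np.int64(74))
(array([-3.6682, -0.0829]), np.int64(2))
(array([0.0817, 0.0085]), 2118)
(array([-0.0741, -0.0001]), array([-0.077 , -0.0735, -0.0726]), np.float64(0.08285169483634447))
side
(array([0.008 , 0.0545]), np.int64(112))
(array([ 0.0004, -0.0574]), np.int64(89))
(array([-0.01  ,  0.0754]), np.int64(82))
(array([0.0865, 0.0043]), 5042)
(array([-0.0758,  0.0008]), array([-0.0781, -0.0758, -0.0739]), np.float64(0.07986738822040174))
```

{"method": "play_rows", "body": {
  "motion": [
    {"dx": 3, "dy": -2, "dz": 2, "rx": 8, "ry": 0.6, "rz": 2, "claw": 4},
    {"dx": 6, "dy": -4.5, "dz": 5, "rx": 16, "ry": 1.2, "rz": 4, "claw": 4},
    {"dx": 9, "dy": -7, "dz": 7, "rx": 24, "ry": 1.8, "rz": 6, "claw": 4},
    {"dx": 11.7, "dy": -9.1, "dz": 9.6, "rx": 32.5, "ry": 2.35, "rz": 7.9, "claw": 4},
    {"dx": 11.7, "dy": -9.1, "dz": 9.6, "rx": 32.5, "ry": 2.35, "rz": 7.9, "claw": 4}
  ]
}}

```text
clock: 7.95
position: [0.555, -0.0087, 0.1113]
ee_rot: [-0.281, 0.957, 0.065, -0.021]
contact_force: [-0.3, -0.7, 0.0]
finger_gap: 0.0399
finger_force: 0.0
```

{"method": "play_rows", "body": {
  "motion": [
    {"dx": 0, "dy": 0, "dz": 0, "rx": 0, "ry": 0, "rz": 0, "claw": 4},
    {"dx": 0, "dy": 0, "dz": 0, "rx": 0, "ry": 0, "rz": 0, "claw": 4}
  ]
}}

```text
clock: 8.2
position: [0.5556, -0.0086, 0.1166]
ee_rot: [-0.279, 0.958, 0.068, -0.018]
contact_force: [-0.0, -0.1, 0.3]
finger_gap: 0.0403
finger_force: 0.0
```

Run:
```python
from mv import *
rep(); go(lidp(0,0,.03),ori(LY,LT)); go(lidp(0,0,.001),ori(LY,LT)); print(readout.state()['joint_pos'])
```

```text
tub [ 216.08 -116.9   116.57] F tubframe [-0.08  0.07  0.34] gap 40.305854261403724 grip 0.0 t 8.2
d cm [-0.19 -0.32  5.42] r deg [ 0.18 -0.22 -0.05]
d cm [-0.21 -0.33  8.32] r deg [ 0.18 -0.22 -0.05]
[-0.39  0.65  1.81  0.56  1.07  0.67]
```

{"method": "play_rows", "body": {
  "motion": [
    {"dx": -0.2, "dy": -0.3, "dz": 3.5, "rx": 0.2, "ry": -0.2, "rz": 0, "claw": 3},
    {"dx": -0.2, "dy": -0.3, "dz": 6.5, "rx": 0.2, "ry": -0.2, "rz": 0, "claw": 2.4},
    {"dx": -0.2, "dy": -0.3, "dz": 6.5, "rx": 0.2, "ry": -0.2, "rz": 0, "claw": 2.0},
    {"dx": -0.2, "dy": -0.3, "dz": 6.5, "rx": 0.2, "ry": -0.2, "rz": 0, "claw": 2.0},
    {"dx": -0.2, "dy": -0.3, "dz": 6.5, "rx": 0.2, "ry": -0.2, "rz": 0, "claw": 2.0}
  ]
}}

```text
clock: 8.82
position: [0.5491, 0.0281, 0.0633]
ee_rot: [-0.281, 0.957, 0.068, -0.02]
contact_force: [0.4, 0.9, -0.5]
finger_gap: 0.0201
finger_force: 0.0
```

Run:
```python
from mv import *
rep(); go(lidp(0,0,.001),ori(LY,LT))
s=grab('side'); u,v=proj(s,cur()[0])[0].astype(int)
cv2.imwrite('pics/n3.png',cv2.resize(s['pixels'][v-45:v+45,u-60:u+60],None,fx=5,fy=5,interpolation=cv2.INTER_CUBIC))
```

```text
tub [ 253.09 -120.72   63.26] F tubframe [ 0.74 -0.67 -0.51] gap 20.12915578637305 grip 0.0 t 8.825
d cm [-0.05 -0.04  1.82] r deg [-0.09 -0.04 -0.08]
```

View pics/n3.png

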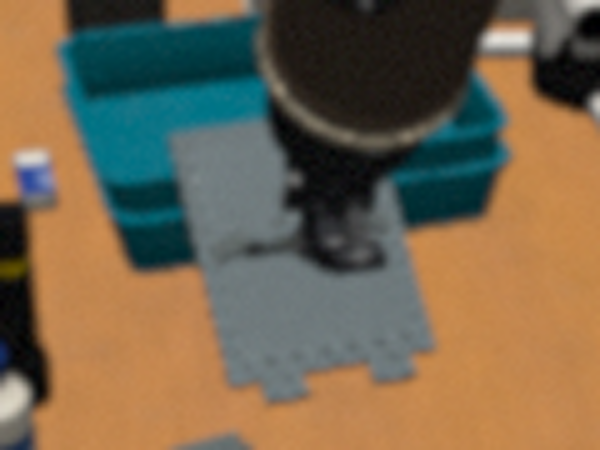

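The fingers are just above the ridge, which spans about crop (215..385, 250). I'll use depth to check that they're centred along it.

Run:
```python
from mv import *
for n in('side','top'):
    d=grab(n); p,q=cur(); L=q.inv().apply((cloud(d)-p).reshape(-1,3))*1000
    m=(abs(L[:,0])<60)&(abs(L[:,1])<30)&(L[:,2]>-45)&(L[:,2]<15); 
    for a,b in((-45,-30),(-30,-15),(-15,-3),(0,10)):
        k=L[m&(L[:,2]>a)&(L[:,2]<b)]; print(n,a,b,len(k),np.percentile(k,[5,50,95],axis=0).round(0).tolist() if len(k) else '')
```

```text
side -45 -30 11 [[-11.0, -14.0, -44.0], [-9.0, -10.0, -36.0], [-6.0, 25.0, -31.0]]
side -30 -15 17 [[-10.0, -12.0, -28.0], [-8.0, 12.0, -22.0], [-6.0, 22.0, -18.0]]
side -15 -3 18 [[-14.0, -13.0, -13.0], [-9.0, -1.0, -8.0], [-4.0, 20.0, -3.0]]
side 0 10 54 [[-39.0, -6.0, 0.0], [-25.0, 1.0, 3.0], [42.0, 6.0, 9.0]]
top -45 -30 3 [[-13.0, -22.0, -43.0], [-11.0, -22.0, -43.0], [5.0, -21.0, -42.0]]
top -30 -15 3 [[-14.0, -15.0, -24.0], [-14.0, -14.0, -22.0], [-14.0, -10.0, -21.0]]
top -15 -3 5 [[-20.0, -2.0, -4.0], [14.0, -0.0, -3.0], [21.0, 3.0, -3.0]]
top 0 10 87 [[-43.0, -7.0, 0.0], [-15.0, -3.0, 4.0], [39.0, 5.0, 9.0]]
```

Ridge spans about -41 to +41 mm along tool x, so the fingers are centred. Descending to touch the plate.

{"method": "play_rows", "body": {
  "motion": [
    {"dx": 0, "dy": 0, "dz": 0.8, "rx": 0, "ry": 0, "rz": 0, "claw": 2.0},
    {"dx": 0, "dy": 0, "dz": 1.5, "rx": 0, "ry": 0, "rz": 0, "claw": 1.7},
    {"dx": 0, "dy": 0, "dz": 1.5, "rx": 0, "ry": 0, "rz": 0, "claw": 1.7},
    {"dx": 0, "dy": 0, "dz": 1.5, "rx": 0, "ry": 0, "rz": 0, "claw": 1.7}
  ]
}}

```text
clock: 9.48
position: [0.5469, 0.037, 0.0492]
ee_rot: [-0.281, 0.957, 0.068, -0.021]
contact_force: [0.7, -0.5, -0.3]
finger_gap: 0.0172
finger_force: 0.0
```

{"method": "play_rows", "body": {
  "motion": [
    {"dx": 0, "dy": 0, "dz": 0.15, "rx": 0, "ry": 0, "rz": 0, "claw": 1.6},
    {"dx": 0, "dy": 0, "dz": 0.15, "rx": 0, "ry": 0, "rz": 0, "claw": 1.6}
  ]
}}

```text
clock: 9.72
position: [0.5469, 0.0377, 0.0481]
ee_rot: [-0.281, 0.957, 0.068, -0.021]
contact_force: [0.3, 0.4, 0.0]
finger_gap: 0.0165
finger_force: 0.0
```

{"method": "play_rows", "body": {
  "motion": [
    {"dx": 0, "dy": 0, "dz": 0.1, "rx": 0, "ry": 0, "rz": 0, "claw": 1.6},
    {"dx": 0, "dy": 0, "dz": 0.1, "rx": 0, "ry": 0, "rz": 0, "claw": 1.6}
  ]
}}

```text
clock: 9.98
position: [0.5468, 0.0383, 0.0473]
ee_rot: [-0.281, 0.957, 0.068, -0.021]
contact_force: [0.3, 0.3, 0.9]
finger_gap: 0.0158
finger_force: 0.0
```

Run:
```python
from mv import *
p,q=rep(); go(lidp(0,0,.000),ori(LY,LT)); print(q.inv().apply(readout.state()['contact_force']))
```

```text
tub [ 263.56 -121.32   47.26] F tubframe [ 0.17 -0.41  0.9 ] gap 15.795561255452576 grip 0.0 t 9.975
d cm [ 0.03 -0.03  0.01] r deg [-0.16  0.07 -0.13]
[ 0.38 -0.68 -0.63]
```

{"method": "play_rows", "body": {
  "motion": [
    {"dx": 0, "dy": 0, "dz": 0.08, "rx": 0, "ry": 0, "rz": 0, "claw": 1.6},
    {"dx": 0, "dy": 0, "dz": 0.08, "rx": 0, "ry": 0, "rz": 0, "claw": 1.6}
  ]
}}

```text
clock: 10.22
position: [0.5467, 0.0387, 0.0466]
ee_rot: [-0.281, 0.957, 0.068, -0.021]
contact_force: [-1.0, -0.4, -0.1]
finger_gap: 0.0159
finger_force: 0.1
```

{"method": "play_rows", "body": {
  "motion": [
    {"dx": 0, "dy": 0, "dz": 0.08, "rx": 0, "ry": 0, "rz": 0, "claw": 1.6},
    {"dx": 0, "dy": 0, "dz": 0.08, "rx": 0, "ry": 0, "rz": 0, "claw": 1.6}
  ]
}}

```text
clock: 10.48
position: [0.5468, 0.0389, 0.0462]
ee_rot: [-0.281, 0.957, 0.068, -0.021]
contact_force: [-2.3, -3.9, 6.9]
finger_gap: 0.0163
finger_force: 4.2
```

Run:
```python
from mv import *
p,q=rep(); go(lidp(0,0,.000),ori(LY,LT)); print(q.inv().apply(readout.state()['contact_force']))
```

```text
tub [ 264.12 -121.52   46.23] F tubframe [-3.17  3.27  6.91] gap 16.338587667297418 grip 4.160443554574158 t 10.475
d cm [ 0.02 -0.03 -0.11] r deg [-0.15  0.05 -0.11]
[-2.81 -0.72 -7.75]
```

{"method": "play_rows", "body": {
  "motion": [
    {"dx": 0, "dy": 0, "dz": -0.05, "rx": 0, "ry": 0, "rz": 0, "claw": 1.4},
    {"dx": 0, "dy": 0, "dz": -0.05, "rx": 0, "ry": 0, "rz": 0, "claw": 1.0},
    {"dx": 0, "dy": 0, "dz": -0.05, "rx": 0, "ry": 0, "rz": 0, "claw": 0.8},
    {"dx": 0, "dy": 0, "dz": -0.05, "rx": 0, "ry": 0, "rz": 0, "claw": 0.5},
    {"dx": 0, "dy": 0, "dz": -0.05, "rx": 0, "ry": 0, "rz": 0, "claw": 0.5}
  ],
  "squeeze": 50
}}

```text
clock: 11.1
position: [0.5471, 0.0388, 0.0468]
ee_rot: [-0.281, 0.957, 0.068, -0.021]
contact_force: [1.3, -1.4, 7.9]
finger_gap: 0.0105
finger_force: 51.0
```

Run:
```python
from mv import *
p,q=rep(); go(lidp(0,0,.000),ori(LY,LT)); print(q.inv().apply(readout.state()['contact_force']),readout.state()['position'].round(4),readout.state()['ee_rot'].round(4))
Q=ori(106,25)
a=np.array([.52,-.12,.20]); go(a,Q)
```

```text
tub [ 263.94 -121.78   46.81] F tubframe [-1.73 -0.85  7.88] gap 10.5445001485144 grip 50.97745943436166 t 11.1
d cm [-0.01 -0.01 -0.05] r deg [-0.15  0.02 -0.11]
[ 1.07 -2.92 -7.5 ] [0.55 0.04 0.05] [-0.28  0.96  0.07 -0.02]
d cm [ -4.95   4.61 -21.17] r deg [-7.75 -3.74 -6.94]
```

{"method": "play_rows", "body": {
  "motion": [
    {"dx": 0, "dy": 0, "dz": -3, "rx": 0, "ry": 0, "rz": 0, "claw": 0.5},
    {"dx": -0.5, "dy": 0.5, "dz": -8, "rx": -1, "ry": -0.5, "rz": -1, "claw": 0.5},
    {"dx": -2, "dy": 2, "dz": -13, "rx": -3, "ry": -1.5, "rz": -3, "claw": 0.5},
    {"dx": -4, "dy": 3.6, "dz": -18, "rx": -6, "ry": -3, "rz": -5, "claw": 0.5},
    {"dx": -4.9, "dy": 4.6, "dz": -21, "rx": -7.7, "ry": -3.7, "rz": -7, "claw": 0.5}
  ]
}}

```text
clock: 11.72
position: [0.5199, -0.1207, 0.1998]
ee_rot: [-0.213, 0.967, 0.137, -0.03]
contact_force: [0.0, -0.1, -1.2]
finger_gap: 0.0106
finger_force: 50.2
```

{"method": "play_rows", "body": {
  "motion": [
    {"dx": 0, "dy": 0, "dz": 0, "rx": 0, "ry": 0, "rz": 0, "claw": 0.5},
    {"dx": 0, "dy": 0, "dz": 0, "rx": 0, "ry": 0, "rz": 0, "claw": 0.5}
  ]
}}

```text
clock: 11.98
position: [0.5197, -0.118, 0.1974]
ee_rot: [-0.215, 0.967, 0.136, -0.031]
contact_force: [-0.0, 0.8, -1.8]
finger_gap: 0.0106
finger_force: 50.3
```

Run:
```python
from mv import *
p,q=rep(); Q=ori(106,25); go(tub(.03,0,.16),Q)
```

```text
tub [120.75 -52.2  197.44] F tubframe [ 0.79 -0.2  -1.83] gap 10.647925874410147 grip 50.25317586538222 t 11.975
d cm [-5.22  9.81 -0.46] r deg [-0.13  0.03 -0.01]
```

Lid held. Now over the tub.

{"method": "play_rows", "body": {
  "motion": [
    {"dx": -2, "dy": 4, "dz": -0.4, "rx": 0, "ry": 0, "rz": 0, "claw": 0.5},
    {"dx": -4, "dy": 8, "dz": -0.4, "rx": 0, "ry": 0, "rz": 0, "claw": 0.5},
    {"dx": -5.2, "dy": 9.8, "dz": -0.5, "rx": 0, "ry": 0, "rz": 0, "claw": 0.5},
    {"dx": -5.2, "dy": 9.8, "dz": -0.5, "rx": 0, "ry": 0, "rz": 0, "claw": 0.5},
    {"dx": -5.2, "dy": 9.8, "dz": -0.5, "rx": 0, "ry": 0, "rz": 0, "claw": 0.5}
  ]
}}

```text
clock: 12.6
position: [0.4953, -0.2193, 0.1611]
ee_rot: [-0.215, 0.967, 0.136, -0.03]
contact_force: [0.1, -0.8, -1.4]
finger_gap: 0.0112
finger_force: 50.3
```

Run:
```python
from mv import *
p,q=rep(); go(tub(.015,0,.11),ori(106,25))
np.set_printoptions(precision=4)
for n in('side','top'):
    d=grab(n); P=cloud(d); RL=q*R.from_matrix(np.array([[0,-1,0],[-1,0,0],[0,0,-1]]))  # lid axes
    L=RL.inv().apply((P-p).reshape(-1,3))+[0,0,.0054]; 
    img=d['pixels'].reshape(-1,3).astype(int); 
    pl=(abs(L[:,2]-.005)<.006)&(abs(L[:,0])<.1)&(abs(L[:,1])<.07)
    sel=pl&(abs(L[:,0])>.025)&(abs(L[:,0])<.07)&(abs(L[:,1])<.05); c=np.linalg.lstsq(np.c_[L[sel][:,:2],np.ones(sel.sum())],L[sel][:,2],rcond=None)[0]
    print(n,sel.sum(),'plate z',np.median(L[sel][:,2]),'slopes',c)
    k=pl&(L[:,0]<-.03)&(L[:,0]>-.07); print(' y ext',np.percentile(L[k][:,1],[.5,99.5]))
    k=pl&(abs(L[:,1])<.012); print(' x ext',np.percentile(L[k][:,0],[.5,99.5]))
    t=(L[:,0]<-.081)&(L[:,0]>-.1)&(abs(L[:,1])<.06)&(abs(L[:,2]-.01)<.008)
    for sg in(1,-1):
        a=L[t&(L[:,1]*sg>0)]; print(' tongue',sg,len(a),np.percentile(a,[3,50,97],axis=0).tolist() if len(a) else '')
    W=RT.inv().apply((P-TC).reshape(-1,3)); k=(W[:,0]<-.06)&(W[:,0]>-.09)&(abs(W[:,1])<.05)&(W[:,2]>.068)&(W[:,2]<.082)
    a=W[k]; print(' bar',len(a),np.median(a,0) if len(a) else '',np.percentile(a[:,2],[5,95]) if len(a) else '')
    if n=='side':
        u,v=proj(d,tub(-.03,0,.1))[0].astype(int); cv2.imwrite('pics/n4.png',cv2.resize(d['pixels'][v-70:v+60,u-75:u+75],None,fx=4,fy=4,interpolation=cv2.INTER_CUBIC))
```

```text
tub [ 30.08  -0.87 161.12] F tubframe [-0.81  0.14 -1.4 ] gap 11.159578653509719 grip 50.346443030575756 t 12.6
d cm [-0.09  3.54  3.99] r deg [-0.11  0.02  0.06]
side 1580 plate z 0.005747085278449693 slopes [-0.0008 -0.0015  0.0057]
 y ext [-0.0593  0.0551]
 x ext [-0.0767  0.0723]
 tongue 1 66 [[-0.09140895171258118, 0.01601031802395537, 0.006160670692370683], [-0.0874017474111751, 0.027873808133174943, 0.008917890147460195], [-0.08131077801888907, 0.03919881913829868, 0.012680484261773652]]
 tongue -1 63 [[-0.09138026548397203, -0.04381222582341574, 0.0064927736940568965], [-0.08694967403218305, -0.03157486896143358, 0.008606696917040952], [-0.0816430759815061, -0.0205628076902835, 0.012328273643134057]]
 bar 191 [-0.0761  0.0017  0.0766] [0.0689 0.0792]
top 1183 plate z 0.0057980693734351225 slopes [-0.0027  0.0039  0.0058]
 y ext [-0.0568  0.0582]
 x ext [-0.0081  0.0759]
 tongue 1 0 
 tongue -1 11 [[-0.08815129298020334, -0.041138991832705245, 0.004898070170413994], [-0.08437251247122037, -0.03866425573816459, 0.009204343704240734], [-0.08195482153855417, -0.03510309487217539, 0.013107929156527155]]
 bar 15 [-0.0742 -0.0429  0.0776] [0.0695 0.0808]
```

View pics/n4.png

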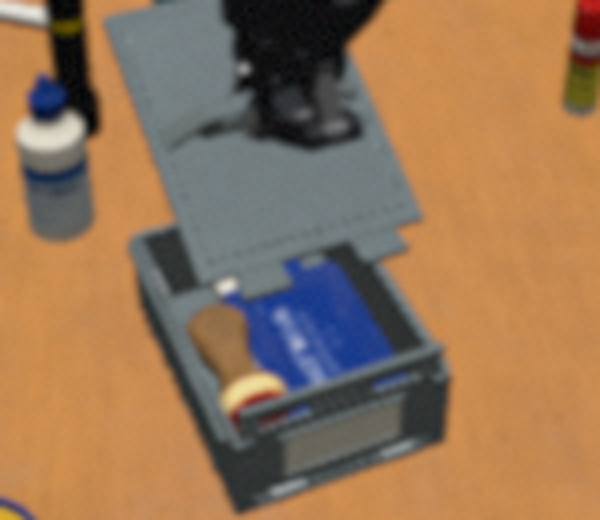

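The lid hangs level across, with both tongues pointing at the wall (tips near crop (270,285) and (400,245), wall bar near (240,420)–(440,350)). Lid offset in the grip is about -0.6 mm in y. Now down to the pre-insert pose.

Run:
```python
from mv import *
rep(); Q=ori(106,25); go(tub(.022,.0006,.115),Q); go(tub(.022,.0006,.099),Q)
```

```text
tub [ 29.94  -1.04 161.47] F tubframe [-0.24 -0.12 -2.1 ] gap 11.077010361580001 grip 50.34605054937856 t 12.7
d cm [-0.17  2.69  3.87] r deg [-0.06  0.01  0.1 ]
d cm [-0.17  3.37  5.32] r deg [-0.06  0.01  0.1 ]
```

{"method": "play_rows", "body": {
  "motion": [
    {"dx": -0.17, "dy": 1.3, "dz": 2, "rx": 0, "ry": 0, "rz": 0.1, "claw": 0.5},
    {"dx": -0.17, "dy": 2.7, "dz": 3.9, "rx": 0, "ry": 0, "rz": 0.1, "claw": 0.5},
    {"dx": -0.17, "dy": 3.37, "dz": 5.3, "rx": 0, "ry": 0, "rz": 0.1, "claw": 0.5},
    {"dx": -0.17, "dy": 3.37, "dz": 5.3, "rx": 0, "ry": 0, "rz": 0.1, "claw": 0.5},
    {"dx": -0.17, "dy": 3.37, "dz": 5.3, "rx": 0, "ry": 0, "rz": 0.1, "claw": 0.5}
  ]
}}

```text
clock: 13.32
position: [0.496, -0.2287, 0.0992]
ee_rot: [-0.215, 0.967, 0.135, -0.03]
contact_force: [0.3, -0.4, -0.4]
finger_gap: 0.0108
finger_force: 50.1
```

Run:
```python
from mv import *
p,q=rep(); Q=ori(106,25); go(tub(.016,.0006,.097),Q); go(tub(-.0055,.0006,.097),Q,(tub(.016,.0006,.097),Q))
s=grab('side'); P=cloud(s); W=RT.inv().apply((P-TC).reshape(-1,3))*1000
k=(W[:,0]<-48)&(W[:,0]>-71)&(abs(W[:,1])<50)&(W[:,2]>55)&(W[:,2]<75); a=W[k]; print(len(a))
for lo,hi in((-48,-12),(12,48)):
    b=a[(a[:,1]>lo)&(a[:,1]<hi)]; print(np.percentile(b,[5,50,95],axis=0).round(1).tolist())
u,v=proj(s,tub(-.075,0,.07))[0].astype(int); cv2.imwrite('pics/n5.png',cv2.resize(s['pixels'][v-50:v+40,u-60:u+60],None,fx=6,fy=6,interpolation=cv2.INTER_CUBIC))
```

```text
tub [20.94  1.1  99.24] F tubframe [-0.46 -0.16 -0.35] gap 10.794366062510285 grip 50.143782380419 t 13.325
d cm [ 0.05  0.54 -0.01] r deg [-0.06  0.   -0.05]
d cm [-0.    1.95 -0.91] r deg [0. 0. 0.]
172
[[-62.9, -42.1, 63.9], [-55.7, -29.7, 66.1], [-48.2, -19.4, 67.5]]
[[-63.2, 18.1, 64.3], [-56.2, 28.7, 65.9], [-48.9, 39.7, 67.5]]
```

View pics/n5.png

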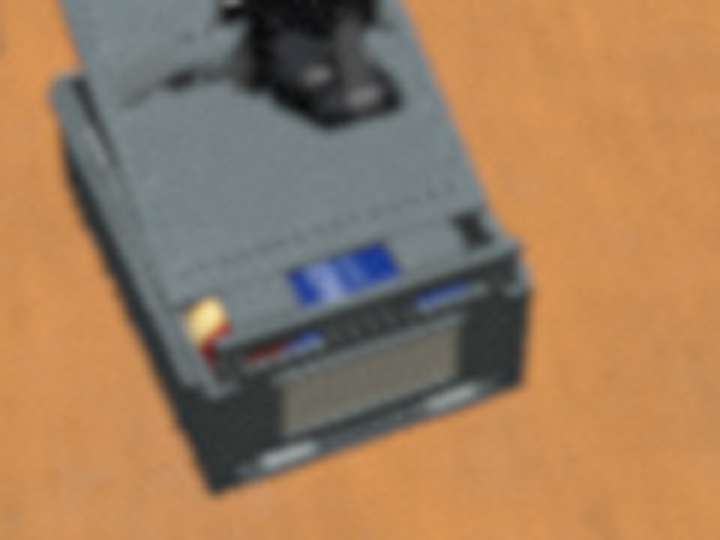

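{"method": "play_rows", "body": {
  "motion": [
    {"dx": 0.08, "dy": 0.3, "dz": -0.03, "rx": 0, "ry": 0, "rz": 0, "claw": 0.5},
    {"dx": 0.08, "dy": 0.52, "dz": -0.06, "rx": 0, "ry": 0, "rz": 0, "claw": 0.5},
    {"dx": 0.08, "dy": 0.52, "dz": -0.06, "rx": 0, "ry": 0, "rz": 0, "claw": 0.5}
  ]
}}

```text
clock: 13.75
position: [0.4981, -0.2336, 0.0973]
ee_rot: [-0.215, 0.967, 0.135, -0.03]
contact_force: [0.0, 0.8, -0.7]
finger_gap: 0.0106
finger_force: 50.1
```

{"method": "play_rows", "body": {
  "motion": [
    {"dx": 0, "dy": 0.02, "dz": 0.045, "rx": 0, "ry": 0, "rz": 0, "claw": 0.5},
    {"dx": 0, "dy": 0.02, "dz": 0.045, "rx": 0, "ry": 0, "rz": 0, "claw": 0.5}
  ]
}}

```text
clock: 14.0
position: [0.4979, -0.2333, 0.0967]
ee_rot: [-0.215, 0.967, 0.135, -0.03]
contact_force: [0.2, 0.3, -1.6]
finger_gap: 0.0112
finger_force: 50.3
```

{"method": "play_rows", "body": {
  "motion": [
    {"dx": 0, "dy": 0.02, "dz": 0.045, "rx": 0, "ry": 0, "rz": 0, "claw": 0.5},
    {"dx": 0, "dy": 0.02, "dz": 0.045, "rx": 0, "ry": 0, "rz": 0, "claw": 0.5}
  ]
}}

```text
clock: 14.25
position: [0.4979, -0.2333, 0.0963]
ee_rot: [-0.215, 0.967, 0.135, -0.03]
contact_force: [-0.7, -0.0, 0.9]
finger_gap: 0.0108
finger_force: 50.4
```

Run:
```python
from mv import *
rep()
```

```text
tub [15.99  0.47 96.32] F tubframe [0.19 0.72 0.89] gap 10.786636058563271 grip 50.423224659170955 t 14.25
```

{"method": "play_rows", "body": {
  "motion": [
    {"dx": 0, "dy": 0.02, "dz": 0.045, "rx": 0, "ry": 0, "rz": 0, "claw": 0.5},
    {"dx": 0, "dy": 0.02, "dz": 0.045, "rx": 0, "ry": 0, "rz": 0, "claw": 0.5}
  ]
}}

```text
clock: 14.5
position: [0.4979, -0.2332, 0.0959]
ee_rot: [-0.215, 0.967, 0.135, -0.03]
contact_force: [-0.5, 1.0, 4.7]
finger_gap: 0.0108
finger_force: 50.8
```

Run:
```python
from mv import *
rep()
```

```text
tub [16.04  0.45 95.91] F tubframe [1.09 0.17 4.72] gap 10.825479578843147 grip 50.75362674197095 t 14.5
```

Touch on the tub's side walls at TCP z = 96.2 mm (predicted 96.0), so insertion height is 97.1 mm. Slide in.

{"method": "play_rows", "body": {
  "motion": [
    {"dx": 0.02, "dy": -0.05, "dz": -0.11, "rx": 0, "ry": 0, "rz": 0, "claw": 0.5},
    {"dx": 0.02, "dy": 0.22, "dz": -0.24, "rx": 0, "ry": 0, "rz": 0, "claw": 0.5},
    {"dx": 0.02, "dy": 0.49, "dz": -0.36, "rx": 0, "ry": 0, "rz": 0, "claw": 0.5},
    {"dx": 0.02, "dy": 0.76, "dz": -0.49, "rx": 0, "ry": 0, "rz": 0, "claw": 0.5},
    {"dx": 0.02, "dy": 0.76, "dz": -0.49, "rx": 0, "ry": 0, "rz": 0, "claw": 0.5}
  ]
}}

```text
clock: 15.12
position: [0.5007, -0.2422, 0.0969]
ee_rot: [-0.215, 0.967, 0.135, -0.03]
contact_force: [-1.2, -0.3, -0.5]
finger_gap: 0.0108
finger_force: 50.1
```

Run:
```python
from mv import *
rep();go(tub(-.0055,.0004,.0971),ori(106,25))
```

```text
tub [ 6.65  0.31 96.89] F tubframe [ 0.07  1.24 -0.45] gap 10.847645064257689 grip 50.11088543571532 t 15.125
d cm [-0.01  1.09 -0.53] r deg [-0.04 -0.   -0.07]
```

{"method": "play_rows", "body": {
  "motion": [
    {"dx": 0, "dy": 0.27, "dz": -0.14, "rx": 0, "ry": 0, "rz": 0, "claw": 0.5},
    {"dx": 0, "dy": 0.54, "dz": -0.27, "rx": 0, "ry": 0, "rz": 0, "claw": 0.5},
    {"dx": 0, "dy": 0.54, "dz": -0.27, "rx": 0, "ry": 0, "rz": 0, "claw": 0.5}
  ]
}}

```text
clock: 15.5
position: [0.5024, -0.2479, 0.0971]
ee_rot: [-0.215, 0.967, 0.135, -0.03]
contact_force: [0.2, 0.3, -1.2]
finger_gap: 0.0106
finger_force: 50.1
```

Run:
```python
from mv import *
rep();go(tub(-.0055,.0004,.0971),ori(106,25))
```

```text
tub [ 0.67  0.27 97.12] F tubframe [ 0.25 -0.24 -1.18] gap 10.63928720992559 grip 50.11293024088445 t 15.5
d cm [-0.01  0.56 -0.26] r deg [-0.04 -0.01 -0.06]
```

Tongues are about 9 mm through with no force. Finishing.

{"method": "play_rows", "body": {
  "motion": [
    {"dx": 0, "dy": 0.2, "dz": -0.09, "rx": 0, "ry": 0, "rz": 0, "claw": 0.5},
    {"dx": 0, "dy": 0.4, "dz": -0.19, "rx": 0, "ry": 0, "rz": 0, "claw": 0.5},
    {"dx": 0, "dy": 0.4, "dz": -0.19, "rx": 0, "ry": 0, "rz": 0, "claw": 0.5}
  ]
}}

```text
clock: 15.88
position: [0.5035, -0.2521, 0.0971]
ee_rot: [-0.215, 0.967, 0.135, -0.03]
contact_force: [-0.6, 1.3, -1.5]
finger_gap: 0.011
finger_force: 50.1
```

{"method": "play_rows", "body": {
  "motion": [
    {"dx": 0, "dy": 0.1, "dz": -0.05, "rx": 0, "ry": 0, "rz": 0, "claw": 0.5},
    {"dx": 0, "dy": 0.1, "dz": -0.05, "rx": 0, "ry": 0, "rz": 0, "claw": 0.5}
  ]
}}

```text
clock: 16.12
position: [0.5037, -0.2527, 0.0972]
ee_rot: [-0.215, 0.967, 0.135, -0.03]
contact_force: [-0.5, 2.2, -0.6]
finger_gap: 0.0109
finger_force: 50.2
```

Run:
```python
from mv import *
rep();go(tub(-.0055,.0004,.0971),ori(106,25))
```

```text
tub [-4.27  0.34 97.24] F tubframe [ 2.28 -0.15 -0.59] gap 10.854769853251778 grip 50.17084124498069 t 16.125
d cm [-0.01  0.12 -0.04] r deg [-0.09  0.01 -0.05]
```

The plate's edge has met the wall: 2.3 N at x = -4.3 mm, and a blocked tongue would have stopped 16 mm earlier. Now the swing-down path about the wall.

Run:
```python
from mv import *
f=cur()
for t in (25,22,18.5,15,12,9,6.5):
    r=np.radians(t); x0=-74+75.5*np.cos(r)+5*np.sin(r)+1.2; z0=60.6+.3*min(1,t/12)+75.5*np.sin(r)
    x,z=x0-4.5*np.sin(r),z0+4.5*np.cos(r); print(t,round(x,1),round(z,1),end=' '); go(tub(x/1000,.0004,z/1000),ori(106,t),f)
```

```text
25 -4.2 96.9 d cm [-0.01  0.01  0.04] r deg [-0.09  0.01 -0.05]
22 -2.6 93.4 d cm [-0.01  0.01  0.42] r deg [-3.09  0.01 -0.05]
18.5 -1.0 89.1 d cm [-0.01  0.05  0.87] r deg [-6.59  0.02 -0.05]
15 0.3 84.8 d cm [-0.01  0.12  1.32] r deg [-10.09   0.02  -0.05]
12 1.2 81.0 d cm [-0.01  0.2   1.7 ] r deg [-13.09   0.02  -0.05]
9 1.8 77.1 d cm [-0.01  0.3   2.09] r deg [-16.09   0.02  -0.05]
6.5 2.3 73.8 d cm [-0.01  0.4   2.4 ] r deg [-18.59   0.02  -0.05]
```

{"method": "play_rows", "body": {
  "motion": [
    {"dx": 0, "dy": 0.01, "dz": 0.42, "rx": -3.1, "ry": 0, "rz": 0, "claw": 0.5},
    {"dx": 0, "dy": 0.05, "dz": 0.87, "rx": -6.6, "ry": 0, "rz": 0, "claw": 0.5},
    {"dx": 0, "dy": 0.12, "dz": 1.32, "rx": -10.1, "ry": 0, "rz": 0, "claw": 0.5},
    {"dx": 0, "dy": 0.2, "dz": 1.7, "rx": -13.1, "ry": 0, "rz": 0, "claw": 0.5},
    {"dx": 0, "dy": 0.2, "dz": 1.7, "rx": -13.1, "ry": 0, "rz": 0, "claw": 0.5}
  ]
}}

```text
clock: 16.75
position: [0.5021, -0.247, 0.0812]
ee_rot: [-0.103, 0.985, 0.139, -0.015]
contact_force: [-0.1, 0.1, -1.0]
finger_gap: 0.0109
finger_force: 50.4
```

Run:
```python
from mv import *
rep()
for t in (12,9,7):
    r=np.radians(t); x0=-74+75.5*np.cos(r)+5*np.sin(r)+1.2; z0=60.6+.3*min(1,t/12)+75.5*np.sin(r)
    x,z=x0-4.5*np.sin(r),z0+4.5*np.cos(r); print(t,round(x,1),round(z,1),end=' '); go(tub(x/1000,.0004,z/1000),ori(106,t))
```

```text
tub [ 1.63  0.26 81.17] F tubframe [ 0.08  0.06 -1.01] gap 10.893117066681489 grip 50.37274771369994 t 16.75
12 1.2 81.0 d cm [-0.01  0.05  0.01] r deg [0.03 0.04 0.01]
9 1.8 77.1 d cm [-0.01  0.06  0.4 ] r deg [-2.97  0.04  0.01]
7 2.2 74.4 d cm [-0.01  0.08  0.67] r deg [-4.97  0.04  0.01]
```

{"method": "play_rows", "body": {
  "motion": [
    {"dx": 0, "dy": 0.05, "dz": 0.2, "rx": -1.5, "ry": 0, "rz": 0, "claw": 0.5},
    {"dx": 0, "dy": 0.05, "dz": 0.4, "rx": -3, "ry": 0, "rz": 0, "claw": 0.5},
    {"dx": 0, "dy": 0.06, "dz": 0.67, "rx": -5, "ry": 0, "rz": 0, "claw": 0.5},
    {"dx": 0, "dy": 0.06, "dz": 0.67, "rx": -5, "ry": 0, "rz": 0, "claw": 0.5}
  ]
}}

```text
clock: 17.25
position: [0.502, -0.2468, 0.0743]
ee_rot: [-0.06, 0.988, 0.139, -0.009]
contact_force: [-2.9, 3.3, 0.3]
finger_gap: 0.011
finger_force: 50.4
```

{"method": "play_rows", "body": {
  "motion": [
    {"dx": 0, "dy": 0.0, "dz": 0.12, "rx": -1, "ry": 0, "rz": 0, "claw": 0.5},
    {"dx": 0, "dy": 0.0, "dz": 0.12, "rx": -1, "ry": 0, "rz": 0, "claw": 0.5}
  ]
}}

```text
clock: 17.5
position: [0.5019, -0.2469, 0.073]
ee_rot: [-0.052, 0.989, 0.138, -0.008]
contact_force: [-2.2, 5.2, 0.6]
finger_gap: 0.0108
finger_force: 50.4
```

Run:
```python
from mv import *
rep();go(cur()[0],ori(106,0))
s=grab('side'); u,v=proj(s,tub(-.01,0,.07))[0].astype(int); cv2.imwrite('pics/n6.png',cv2.resize(s['pixels'][v-55:v+65,u-65:u+65],None,fx=5,fy=4.8,interpolation=cv2.INTER_CUBIC))
```

```text
tub [ 1.82  0.42 73.  ] F tubframe [5.58 0.66 0.57] gap 10.83287414007188 grip 50.401517378489885 t 17.5
d cm [0. 0. 0.] r deg [-6.    0.04 -0.06]
```

View pics/n6.png

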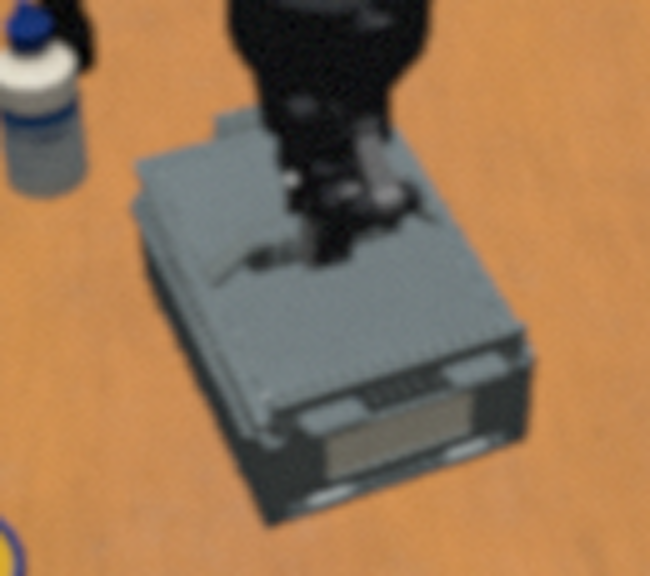

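Both tongues show through the windows, at crop (330,412) and (475,372), and the latch end rests on the ramp at about 6°. I'll ease the 5 N thrust, release, rise, and prepare to press.

{"method": "play_rows", "body": {
  "motion": [
    {"dx": 0, "dy": -0.06, "dz": 0, "rx": 0, "ry": 0, "rz": 0, "claw": 0.5},
    {"dx": 0, "dy": -0.06, "dz": 0, "rx": 0, "ry": 0, "rz": 0, "claw": 0.5}
  ]
}}

```text
clock: 17.8
position: [0.502, -0.2467, 0.0731]
ee_rot: [-0.051, 0.989, 0.138, -0.007]
contact_force: [-0.9, 1.2, -1.2]
finger_gap: 0.0108
finger_force: 50.3
```

{"method": "play_rows", "body": {
  "motion": [
    {"dx": 0, "dy": 0, "dz": 0, "rx": 0, "ry": 0, "rz": 0, "claw": 1.4},
    {"dx": 0, "dy": 0, "dz": 0, "rx": 0, "ry": 0, "rz": 0, "claw": 2.2},
    {"dx": 0, "dy": 0, "dz": -0.4, "rx": 0, "ry": 0, "rz": 0, "claw": 3},
    {"dx": 0, "dy": 0, "dz": -1.5, "rx": 0, "ry": 0, "rz": 0, "claw": 3},
    {"dx": 0, "dy": 0, "dz": -3, "rx": 0, "ry": 0, "rz": 0, "claw": 3}
  ]
}}

```text
clock: 18.42
position: [0.5028, -0.2494, 0.1039]
ee_rot: [-0.051, 0.989, 0.139, -0.007]
contact_force: [0.4, -0.8, 0.1]
finger_gap: 0.0297
finger_force: 0.0
```

{"method": "play_rows", "body": {
  "motion": [
    {"dx": 0, "dy": 0, "dz": -2, "rx": 0, "ry": 0, "rz": 0, "claw": 3},
    {"dx": 0, "dy": 0, "dz": -5, "rx": 0, "ry": 0, "rz": 0, "claw": 0},
    {"dx": 0, "dy": 0, "dz": -5, "rx": 0, "ry": 0, "rz": 0, "claw": 0}
  ]
}}

```text
clock: 18.8
position: [0.5056, -0.2554, 0.1558]
ee_rot: [-0.05, 0.989, 0.139, -0.006]
contact_force: [-0.6, -0.4, -0.5]
finger_gap: -0.0003
finger_force: 0.0
```

Run:
```python
from mv import *
p,q=rep(); print(readout.state()['joint_pos'])
Q=ori(106,0); 
for a in(90,-90): go(tub(.06,0,.11),Q*R.from_euler('z',a,degrees=True))
for n in('side','top'):
    P=cloud(grab(n)); W=RT.inv().apply((P-TC).reshape(-1,3))*1000
    for x0,x1 in((-65,-45),(-40,-20),(20,40),(45,65)):
        k=(W[:,0]>x0)&(W[:,0]<x1)&(abs(W[:,1])<48)&(W[:,2]>55)&(W[:,2]<90); print(n,x0,k.sum(),np.median(W[k][:,2]) if k.any() else '')
```

```text
tub [ -7.44  -0.83 155.75] F tubframe [-0.19  0.67 -0.51] gap -0.26915482855625905 grip 0.0 t 18.8
[-0.57  0.49  1.81  0.09  0.92  0.67]
d cm [-0.1  -6.25  5.23] r deg [-4.64  4.39 89.87]
d cm [-0.1  -6.25  5.23] r deg [ -4.39  -4.64 -89.97]
side -65 419 67.2698785193273
side -40 377 69.65087603393228
side 20 309 75.46174250720605
side 45 300 77.95364345273525
top -65 1 67.75775672369222
top -40 66 69.37891414127984
top 20 230 75.71110123411884
top 45 317 77.92530429069977
```

{"method": "play_rows", "body": {
  "motion": [
    {"dx": 0, "dy": -1.3, "dz": 0, "rx": -1, "ry": -1, "rz": -10, "claw": 0},
    {"dx": 0, "dy": -2.6, "dz": 0.5, "rx": -2, "ry": -2, "rz": -20, "claw": 0},
    {"dx": 0, "dy": -4, "dz": 1, "rx": -2.5, "ry": -2.5, "rz": -30, "claw": 0},
    {"dx": 0, "dy": -5, "dz": 1.5, "rx": -3, "ry": -3, "rz": -40, "claw": 0},
    {"dx": -0.1, "dy": -6.2, "dz": 2, "rx": -3.5, "ry": -3.5, "rz": -50, "claw": 0}
  ]
}}

```text
clock: 19.52
position: [0.4851, -0.1927, 0.1385]
ee_rot: [-0.017, 0.837, 0.548, -0.01]
contact_force: [0.4, -0.3, -0.3]
finger_gap: 0.0004
finger_force: 0.0
```

{"method": "play_rows", "body": {
  "motion": [
    {"dx": 0, "dy": 0, "dz": 0, "rx": 0, "ry": 0, "rz": -10, "claw": 0},
    {"dx": 0, "dy": 0, "dz": 0, "rx": 0, "ry": 0, "rz": -20, "claw": 0},
    {"dx": 0, "dy": 0, "dz": 0, "rx": 0, "ry": 0, "rz": -30, "claw": 0},
    {"dx": 0, "dy": 0, "dz": 0, "rx": 0, "ry": 0, "rz": -40, "claw": 0},
    {"dx": 0, "dy": 0, "dz": 0, "rx": 0, "ry": 0, "rz": -40, "claw": 0}
  ]
}}

```text
clock: 20.15
position: [0.4853, -0.1931, 0.1388]
ee_rot: [-0.019, 0.602, 0.799, -0.004]
contact_force: [0.3, 1.5, -0.5]
finger_gap: -0.0
finger_force: 0.0
```

Run:
```python
from mv import *
p,q=rep(); Q=ori(106,0)*R.from_euler('z',-90,degrees=True)
go(tub(.061,0,.085),Q)
```

```text
tub [ 58.12   1.57 138.78] F tubframe [ 1.37 -0.69 -0.45] gap -0.01949883430844268 grip 0.0 t 20.15
d cm [0.15 0.32 5.38] r deg [-1.71 -1.49  0.02]
```

{"method": "play_rows", "body": {
  "motion": [
    {"dx": 0.15, "dy": 0.3, "dz": 2.5, "rx": -1.7, "ry": -1.5, "rz": 0, "claw": 0},
    {"dx": 0.15, "dy": 0.3, "dz": 5, "rx": -1.7, "ry": -1.5, "rz": 0, "claw": 0},
    {"dx": 0.15, "dy": 0.3, "dz": 5.2, "rx": -1.7, "ry": -1.5, "rz": 0, "claw": 0},
    {"dx": 0.15, "dy": 0.3, "dz": 5.2, "rx": -1.7, "ry": -1.5, "rz": 0, "claw": 0}
  ]
}}

```text
clock: 20.65
position: [0.4865, -0.1902, 0.0876]
ee_rot: [0.0, 0.602, 0.798, 0.0]
contact_force: [-0.4, -0.1, 0.2]
finger_gap: 0.0002
finger_force: 0.0
```

{"method": "play_rows", "body": {
  "motion": [
    {"dx": 0, "dy": 0, "dz": 0.4, "rx": 0, "ry": 0, "rz": 0, "claw": 0},
    {"dx": 0, "dy": 0, "dz": 0.8, "rx": 0, "ry": 0, "rz": 0, "claw": 0},
    {"dx": 0, "dy": 0, "dz": 0.8, "rx": 0, "ry": 0, "rz": 0, "claw": 0}
  ]
}}

```text
clock: 21.02
position: [0.4863, -0.1901, 0.0791]
ee_rot: [0.0, 0.601, 0.799, -0.0]
contact_force: [0.1, 0.1, -1.2]
finger_gap: -0.0002
finger_force: 0.0
```

```bash
python3 -c "
from mv import *
rep()"
```

```text
tub [60.66 -0.19 79.15] F tubframe [ 0.05 -0.14 -1.25] gap -0.15900001663107943 grip 0.0 t 21.025
```

{"method": "play_rows", "body": {
  "motion": [
    {"dx": 0, "dy": 0, "dz": 0.3, "rx": 0, "ry": 0, "rz": 0, "claw": 0},
    {"dx": 0, "dy": 0, "dz": 0.3, "rx": 0, "ry": 0, "rz": 0, "claw": 0}
  ]
}}

```text
clock: 21.28
position: [0.4865, -0.1902, 0.0763]
ee_rot: [0.001, 0.601, 0.799, 0.0]
contact_force: [0.0, 0.5, 4.4]
finger_gap: -0.0001
finger_force: 1.6
```

{"method": "play_rows", "body": {
  "motion": [
    {"dx": 0, "dy": 0, "dz": 0.3, "rx": 0, "ry": 0, "rz": 0, "claw": 0},
    {"dx": 0, "dy": 0, "dz": 0.3, "rx": 0, "ry": 0, "rz": 0, "claw": 0}
  ]
}}

```text
clock: 21.52
position: [0.4865, -0.1902, 0.0733]
ee_rot: [0.001, 0.601, 0.799, 0.0]
contact_force: [0.4, 0.3, -0.2]
finger_gap: -0.0001
finger_force: 0.0
```

{"method": "play_rows", "body": {
  "motion": [
    {"dx": 0, "dy": 0, "dz": 0.3, "rx": 0, "ry": 0, "rz": 0, "claw": 0},
    {"dx": 0, "dy": 0, "dz": 0.3, "rx": 0, "ry": 0, "rz": 0, "claw": 0}
  ]
}}

```text
clock: 21.78
position: [0.4865, -0.1902, 0.0701]
ee_rot: [0.001, 0.601, 0.799, 0.0]
contact_force: [1.3, -0.0, 1.0]
finger_gap: -0.0002
finger_force: 0.4
```

```bash
python3 -c "
from mv import *
rep()"
```

```text
tub [60.52 -0.39 70.1 ] F tubframe [-0.37 -1.22  0.97] gap -0.21831724495965668 grip 0.40218752139480785 t 21.775
```

{"method": "play_rows", "body": {
  "motion": [
    {"dx": 0, "dy": 0, "dz": 0.3, "rx": 0, "ry": 0, "rz": 0, "claw": 0},
    {"dx": 0, "dy": 0, "dz": 0.3, "rx": 0, "ry": 0, "rz": 0, "claw": 0}
  ]
}}

```text
clock: 22.02
position: [0.4863, -0.1902, 0.067]
ee_rot: [0.0, 0.601, 0.799, -0.0]
contact_force: [0.3, 0.4, -0.8]
finger_gap: -0.0003
finger_force: 0.1
```

{"method": "play_rows", "body": {
  "motion": [
    {"dx": 0, "dy": 0, "dz": 0.15, "rx": 0, "ry": 0, "rz": 0, "claw": 0},
    {"dx": 0, "dy": 0, "dz": 0.15, "rx": 0, "ry": 0, "rz": 0, "claw": 0}
  ]
}}

```text
clock: 22.28
position: [0.4862, -0.1901, 0.0655]
ee_rot: [0.0, 0.601, 0.799, -0.0]
contact_force: [-0.4, 0.3, -0.3]
finger_gap: 0.0003
finger_force: 0.0
```

{"method": "play_rows", "body": {
  "motion": [
    {"dx": 0, "dy": 0, "dz": 0.07, "rx": 0, "ry": 0, "rz": 0, "claw": 0},
    {"dx": 0, "dy": 0, "dz": 0.07, "rx": 0, "ry": 0, "rz": 0, "claw": 0}
  ]
}}

```text
clock: 22.52
position: [0.4863, -0.1902, 0.0651]
ee_rot: [0.001, 0.601, 0.799, -0.0]
contact_force: [0.2, -0.3, 1.4]
finger_gap: 0.0003
finger_force: 0.9
```

```bash
python3 -c "
from mv import *
rep()"
```

```text
tub [60.59 -0.23 65.05] F tubframe [-0.31 -0.09  1.38] gap 0.3131135786335807 grip 0.8532368112355471 t 22.525
```

Plate met at z = 65.0 mm, the seated height. One firmer press, then retreat and check.

{"method": "play_rows", "body": {
  "motion": [
    {"dx": 0, "dy": 0, "dz": 0.1, "rx": 0, "ry": 0, "rz": 0, "claw": 0},
    {"dx": 0, "dy": 0, "dz": 0.1, "rx": 0, "ry": 0, "rz": 0, "claw": 0}
  ]
}}

```text
clock: 22.78
position: [0.4864, -0.1902, 0.0649]
ee_rot: [0.001, 0.601, 0.799, 0.0]
contact_force: [-6.4, 2.7, 23.4]
finger_gap: -0.0001
finger_force: 11.7
```

{"method": "play_rows", "body": {
  "motion": [
    {"dx": 0, "dy": 0, "dz": -1, "rx": 0, "ry": 0, "rz": 0, "claw": 0},
    {"dx": 0, "dy": 0, "dz": -5, "rx": 0, "ry": 0, "rz": 0, "claw": 0},
    {"dx": 0, "dy": 0, "dz": -10, "rx": 0, "ry": 0, "rz": 0, "claw": 0},
    {"dx": 2, "dy": 0, "dz": -16, "rx": 0, "ry": 0, "rz": 0, "claw": 0},
    {"dx": 8, "dy": 0, "dz": -18, "rx": 0, "ry": 0, "rz": 0, "claw": 0}
  ]
}}

```text
clock: 23.4
position: [0.4664, -0.1153, 0.2471]
ee_rot: [0.003, 0.602, 0.798, 0.001]
contact_force: [0.7, 1.5, -0.6]
finger_gap: 0.0001
finger_force: 0.0
```

{"method": "play_rows", "body": {
  "motion": [
    {"dx": 6, "dy": 0, "dz": 0, "rx": 0, "ry": 0, "rz": 0, "claw": 0},
    {"dx": 10, "dy": 0, "dz": 0, "rx": 0, "ry": 0, "rz": 0, "claw": 0},
    {"dx": 10, "dy": 0, "dz": 0, "rx": 0, "ry": 0, "rz": 0, "claw": 0},
    {"dx": 10, "dy": 0, "dz": 0, "rx": 0, "ry": 0, "rz": 0, "claw": 0}
  ]
}}

```text
clock: 23.9
position: [0.437, -0.0184, 0.2437]
ee_rot: [0.001, 0.601, 0.799, 0.0]
contact_force: [-0.2, -0.2, -0.3]
finger_gap: -0.0002
finger_force: 0.0
```

Run:
```python
from mv import *
import tub as T
rep()
for n in('side','top'):
    d=grab(n); P=cloud(d); W=RT.inv().apply((P-TC).reshape(-1,3))*1000
    for x0,x1 in((-65,-45),(-40,-20),(20,40),(45,65)):
        k=(W[:,0]>x0)&(W[:,0]<x1)&(abs(W[:,1])<48)&(W[:,2]>55)&(W[:,2]<90); print(n,x0,k.sum(),np.median(W[k][:,2]) if k.any() else '')
    k=(W[:,0]>68)&(W[:,0]<95)&(abs(W[:,1])<25)&(W[:,2]>70)&(W[:,2]<90); print('latch',k.sum(),W[k].mean(0))
    k=(abs(W[:,0])<90)&(abs(W[:,1])<70)&(W[:,2]>60)&(W[:,2]<68); print(cv2.minAreaRect(W[k][:,:2].astype(np.float32)))
    if n=='side':
        u,v=proj(d,tub(0,0,.06))[0].astype(int); cv2.imwrite('pics/n7.png',cv2.resize(d['pixels'][v-110:v+60,u-110:u+120],None,fx=3.4,fy=3.4,interpolation=cv2.INTER_CUBIC))
```

```text
tub [239.33  -0.22 243.72] F tubframe [-0.18  0.24 -0.31] gap -0.17294176565324856 grip 0.0 t 23.9
side -65 380 65.48760218185978
side -40 347 65.36074044749695
side 20 235 65.6608398687868
side 45 276 65.50865980868481
latch 136 [79.85 -1.67 76.74]
((-4.5807647705078125, -1.5939407348632812), (167.63482666015625, 115.60729217529297), 0.01451086811721325)
top -65 311 65.50024323386782
top -40 309 65.47823922144124
top 20 309 65.73459934070902
top 45 309 65.3628956743768
latch 91 [82.25  1.49 78.35]
((-5.199188232421875, 0.40897369384765625), (119.21135711669922, 166.69564819335938), 89.81778717041016)
```

View pics/n7.png

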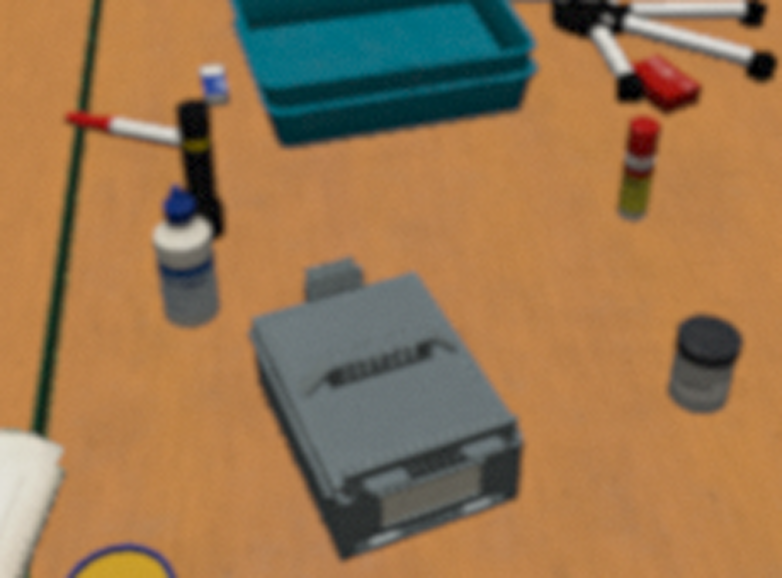

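The lid lies level (65.5 mm at all four stations) with both tongues through. The latch is back over the edge, the tub is unmoved, and the bottle, vial, glue stick and torch are all standing.

```bash
python3 -c "
from bench import job
print(job.close_job())"
```

```text
the job is handed in; nothing more can be done
None
```

The tub is closed and handed in: end wall upright, tongues hooked, lid level and latched, tub where it stood, and the bottle, vial, glue stick and torch still standing, at about 24 s of the 61 s allowed.

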